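# Caliper check of turned hubs and rims at the model-car bench

## Task

Check each turned part lying on the bench in the bench caliper, one at a time from the smallest diameter to the largest: stand it on the plate between the jaws, let go of it, slide the jaw shut by its thumb grip until it gently presses the part squarely against the fixed jaw, and hold it so for about a second. Put the checked hubs (with a boss on top) into the square box and the checked rims (flat spoked top) into the round tub. Finish with the empty caliper slid fully shut, and leave the brush, screwdriver and spray can alone.

Things in the scene. Friction and masses are not known exactly. Their poses are not given: they have to be found in the camera images.
- gauge: fixed bench caliper: flat grey plate 12 mm thick, x -55..55, y -35..180 mm, with a fixed and a sliding steel jaw standing 26 mm up from its top, 14 mm wide along x. Origin: on the table, below the middle of the fixed jaw's measuring face; +y is the way the sliding jaw opens, z up. Fixed jaw: y -12..0, low 8 mm foot behind it to y -30. A part stands on the plate, between the jaws
- jaw: sliding jaw of the caliper. Origin: middle of its measuring face, at the plate's top; its y in the gauge's frame is the opening between the jaws, 0 (shut) to 75 mm. 10 mm thick; behind it a carriage 30 mm wide, 6 mm high, y 10 to 85 mm from the face. Slides with about 1 N of friction and stays where left
- grip: black thumb grip that slides the jaw: square post 16 x 16 mm, from 18 to 58 mm above the table. Origin: centre of its underside, 62 mm in +y behind the sliding jaw's face when at rest. Sprung to the carriage along the slide, 12 mm of travel either way, 0.6 N per mm: once the jaw meets a part each further mm adds 0.6 N of pressing force; past 12 mm it is rigid
- box: fixed square plywood box, open on top, 170 x 170 mm outside, 32 mm high, walls and floor 5 mm. Origin: centre of its underside; x and y along its sides. For the hubs
- box_in (a point): centre of the inner floor of the square box (axes as the box)
- tub: fixed round dark steel tub, open on top, 176 mm across outside, 32 mm high, wall 4 mm, floor 5 mm. Origin: centre of its underside. For the rims
- tub_in (a point): centre of the inner floor of the round tub
- spraycan: red spray can without label, 52 mm across, 150 mm tall, standing; origin: centre of its underside; leave alone
- brush: flat paint brush lying on the table along its own x axis, origin under its middle, about 20 cm long; leave alone
- driver: screwdriver lying on the table along its own x axis, origin under its middle, about 20 cm long; leave alone
- hub28: turned bare-aluminium wheel hub: plain upright cylinder 28 mm in diameter and 30 mm tall, with a round boss 16 mm in diameter and 8 mm tall in the middle of its top (38 mm overall). Origin: centre of its underside; z is its axis, up. Loose, 20 to 250 g; may be absent
- rim34: turned white plastic wheel rim standing on its flat face: 34 mm in diameter over its two flanges (each 6 mm tall, at bottom and top; the barrel between them is 4 mm smaller in diameter), 30 mm tall, flat spoked top without boss. Origin: centre of its underside; z is its axis, up. Loose, 20 to 250 g; may be absent
- hub40: turned bare-aluminium wheel hub: plain upright cylinder 40 mm in diameter and 30 mm tall, with a round boss 16 mm in diameter and 8 mm tall in the middle of its top (38 mm overall). Origin: centre of its underside; z is its axis, up. Loose, 20 to 250 g; may be absent
- rim46: turned white plastic wheel rim standing on its flat face: 46 mm in diameter over its two flanges (each 6 mm tall, at bottom and top; the barrel between them is 4 mm smaller in diameter), 30 mm tall, flat spoked top without boss. Origin: centre of its underside; z is its axis, up. Loose, 20 to 250 g; may be absent
- hub52: turned bare-aluminium wheel hub: plain upright cylinder 52 mm in diameter and 30 mm tall, with a round boss 16 mm in diameter and 8 mm tall in the middle of its top (38 mm overall). Origin: centre of its underside; z is its axis, up. Loose, 20 to 250 g; may be absent
Mind the look-alikes: they are no part of the job. Leave any red look-alike of the rim46 alone. Of the things shaped like the tub, the steel one is meant.

How it is judged:
By the outcome, as a careful person would: the job done as asked, in the order asked, and still so for the second after the job is handed in, with the robot touching nothing.
Of hub28, rim34, hub40, rim46, hub52 only 3 to 4 are there at a start; the rules pass over those that are not, and their reading is None.
At some moment in a run one of hub28, rim34, hub40, rim46, hub52 may be knocked a few centimetres aside while the robot is not near it.
It also fails if it takes over 210 s, if anything falls off the work surface, if the arm or the gripper's body presses on something with over 40 N, if the wrist force passes 120 N, or if a joint passes its speed limit or range.

## Robot

A 6-joint arm with a two-finger parallel gripper is mounted at the origin on the work surface. World frame = base frame: x ahead of the robot, y to its left, z up, the work surface at z = 0. Lengths are in m, angles in rad, forces in N, time in s.
With the tool pointing down it reaches from about 0.3 to 0.875 m from the base axis. Payload 6.4 kg.
Tool frame: the origin (TCP) lies on the front face of the gripper's body, between the roots of the fingers; the fingertips stand 64 mm ahead of it and the grasp point (between the pads) lies 45 mm ahead of it; y points along the fingers, z is the direction in which the jaws open and shut, and the axes are right-handed (so a half turn about y gives the same grasp; the last joint's range is limited). The gripper opens to 88 mm and grips with 3 to 60 N. Pads are 18 mm wide; open, the fingers measure 123 mm over their backs; the gripper's body (75 mm by 187 mm) begins 45 mm behind the grasp point.
Start: joints at [1.141, 0.181, 1.607, -0, 1.354, -0.206], TCP at [0.128, 0.561, 0.303] pointing down, gripper open.
Joint ranges: [-2.99, 2.99], [-0.89, 2.07], [0.3, 2.58], [-1.14, 4.28], [0, 2.63], [-3.12, 3.12]. Speed limits (rad/s): [2.57, 2.57, 3.01, 3.14, 3.14, 3.14].

## Interface

Orientations are given as a unit quaternion [w, x, y, z].
In Python, from station import arm, cams gives the robot as it stands.
- The arm moves only by the tool step_arm, never from a script. Its argument "moves" is a list that holds one entry, the list of rows, each a list of 7 numbers: the opening, from 0 (shut) to 1 (fully open), then the shift along the tool's x, y, z in m, then the turn, a rotation vector about the tool's x, y, z in rad. In form: [[[gripper, tx, ty, tz, rx, ry, rz], ...]]. A call has exactly 10 rows; each row is the pose to reach, as a shift and turn from the pose commanded when the call began, along the tool's axes at that moment; what a row does not reach only later rows make up. A row lasts 1/12 s, in which the tool goes at most 41.7 mm and 7.16 degrees, less where a joint would pass 70% of its speed; a pose out of reach is approached as far as the arm can. A call with a gripper value outside its range is refused whole. The fingers move at their own pace and stop on an object; "squeeze" is the grip in N (left out, the last holds). Time passes only in rows, so rows that repeat a pose let the fingers close, or fill a call up. It gives the time, the measured TCP pose, the force and the opening at its end, in the units of the state.
- arm.read_state(): the state, without advancing time (a new reading comes with each control period).
- cams.get_image(name): name is "side" or "top" or "wrist"; returns a dict with "frame" (400x640x3 uint8, red, green, blue), "K" (3x3 intrinsics, pixels), "distortion" ([k1, k2, p1, p2, k3] as OpenCV has them; the pictures are not rectified), "T" (4x4, takes a point from camera to world coordinates). Camera axes: x right, y up, looking along -z (the intrinsics and any distortion apply to the point x, -y, -z); pixel columns grow to the right and rows downward; lengths in m; the calibration is good to about 2 mm. A picture is of the moment at which its call begins. There is no depth.
- arm.sign_off(): hands the job in, once; it reports no verdict.
The state is a dict: "time": time; "q": joint angles; "joint_vel": joint speeds; "joint_torque": joint torques, N m; "tool_pos": TCP position; "ee_rot": TCP orientation; "ft_force": force on the tool from outside, world axes, zero at the start; "ft_torque": the same for the moment, N m; "grip_width": finger opening in m.
Only numpy, scipy, OpenCV 4.12 (cv2) and the standard library are available. Lean on these libraries where they do the work, as an engineer would, in place of code of your own. Each camera call takes 0.05 s, during which the arm holds its last target. There are 200 camera calls.

## Working session

There is one attempt and no reset: what is moved stays moved. The work goes in short steps, Python scripts to look and compute and a tool call to move; the robot and the scene stay as the last step left them, time stands still between calls to the robot, and variables do not carry over. Pictures are saved under pics/ and viewed, about 12 in all and at most 16, crops included, and the job is handed in when it is done.

Besides the shell and the picture viewer there is one more tool, called as name([rows], argument=value, ...), one row to a line, values as JSON. step_arm: Moves the arm, as the interface text tells. Its arguments: {"type":"object","properties":{"moves":{"type":"array","items":{"type":"array","items":{"type":"array","items":{"type":"number"}}}},"squeeze":{"type":"number"}},"required":["moves"]}

```bash
ls; mkdir -p pics
cat > h.py <<'E'
import numpy as np, cv2
from station import arm, cams
from scipy.spatial.transform import Rotation as R
def snap(n,f):
    d=cams.get_image(n); cv2.imwrite(f'pics/{f}.png',d['frame'][:,:,::-1]); np.savez(f'pics/{f}.npz',K=d['K'],D=d['distortion'],T=d['T']); return d
def ray(f,uv,z):
    c=np.load(f'pics/{f}.npz'); uv=np.array(uv,float).reshape(-1,1,2)
    p=cv2.undistortPoints(uv,c['K'],c['D'])[:,0]
    d=np.c_[p[:,0],-p[:,1],-np.ones(len(p))]@c['T'][:3,:3].T; o=c['T'][:3,3]
    z=np.broadcast_to(z,len(d)); return o+d*((z-o[2])/d[:,2])[:,None]
def proj(f,P):
    c=np.load(f'pics/{f}.npz'); P=(np.array(P,float).reshape(-1,3)-c['T'][:3,3])@c['T'][:3,:3]
    return cv2.projectPoints(P*[1,-1,-1],np.zeros(3),np.zeros(3),c['K'],c['D'])[0][:,0]
def st():
    s=arm.read_state(); return s
E
python3 - <<'E'
from h import *
for n in ['top','side']:
    d=snap(n,n+'0'); print(n,d['T'].round(3).tolist(),d['K'].round(1).tolist())
s=st();print(s)
a=cv2.imread('pics/top0.png');cv2.imwrite('pics/top0b.png',cv2.resize(a,(800,500),interpolation=cv2.INTER_CUBIC))
E
```

```text
pics
top [[-0.004, 0.986, -0.167, 0.396], [-1.0, -0.001, 0.019, 0.037], [0.019, 0.167, 0.986, 1.0], [0.0, 0.0, 0.0, 1.0]] [[365.9, 0.0, 321.1], [0.0, 365.9, 201.5], [0.0, 0.0, 1.0]]
side [[0.728, 0.497, -0.473, 0.04], [-0.686, 0.521, -0.508, -0.536], [-0.006, 0.694, 0.72, 0.834], [0.0, 0.0, 0.0, 1.0]] [[403.7, 0.0, 318.5], [0.0, 403.7, 194.3], [0.0, 0.0, 1.0]]
{'time': 0.1, 'q': array([ 1.14070395e+00,  1.81478862e-01,  1.60786883e+00, -1.58371335e-05,
        1.35376828e+00, -2.06300753e-01]), 'joint_vel': array([-0.00141901,  0.00123019, -0.00268462, -0.00069655, -0.0001172 ,
        0.00053971]), 'joint_torque': array([-3.09107236e-04, -4.34817874e+01, -3.42698872e+01,  7.03916349e-02,
        3.40167561e-02, -1.89755224e-05]), 'tool_pos': array([0.12744176, 0.56032806, 0.30191227]), 'ee_rot': array([-0.70217135,  0.70319785, -0.07911936,  0.07879275]), 'ft_force': array([-1.16978415,  0.35135951,  0.06008475]), 'ft_torque': array([ 0.01201389, -0.03457673,  0.00511349]), 'grip_width': 0.08815806942282062}
```

View pics/top0b.png

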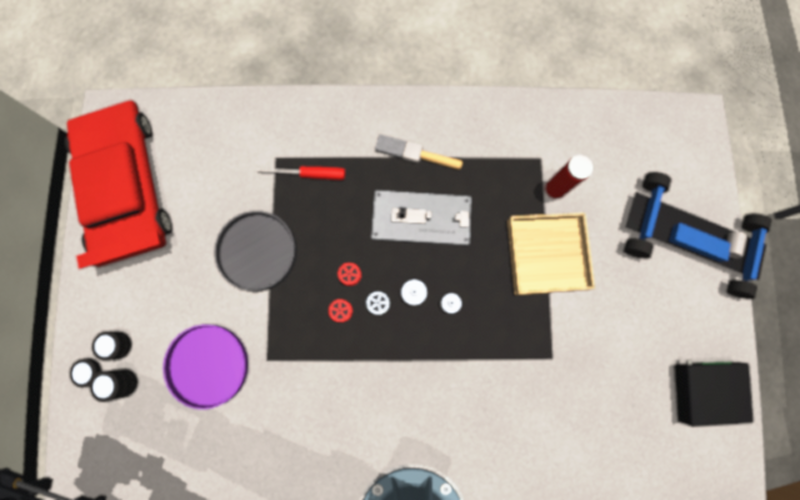

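View pics/side0.png

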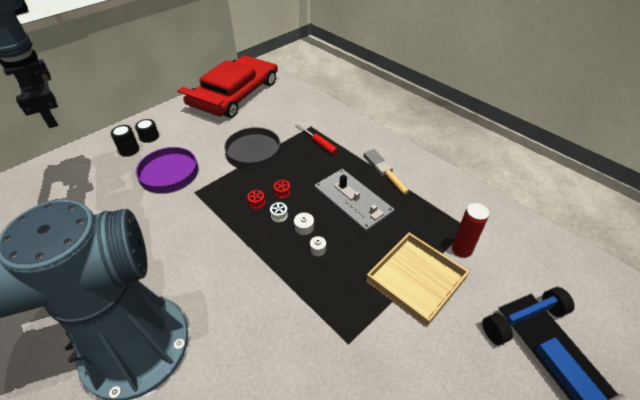

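Top view (in 800-px scale):
- White rim at (378,303), hubs at (414,292) and (451,303).
- Red look-alike rims at (349,273) and (340,310), which I leave alone.
- Gauge at (421,218), box at (551,254).
- Steel tub at (256,251). The purple tub at (206,366) is a look-alike.

Next is a close crop.

Run:
```python
from h import *
a=cv2.imread('pics/top0.png')
cv2.imwrite('pics/c1.png',cv2.resize(a[145:265,255:415],(800,600),interpolation=cv2.INTER_CUBIC))
```

```text
(no output)
```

View pics/c1.png

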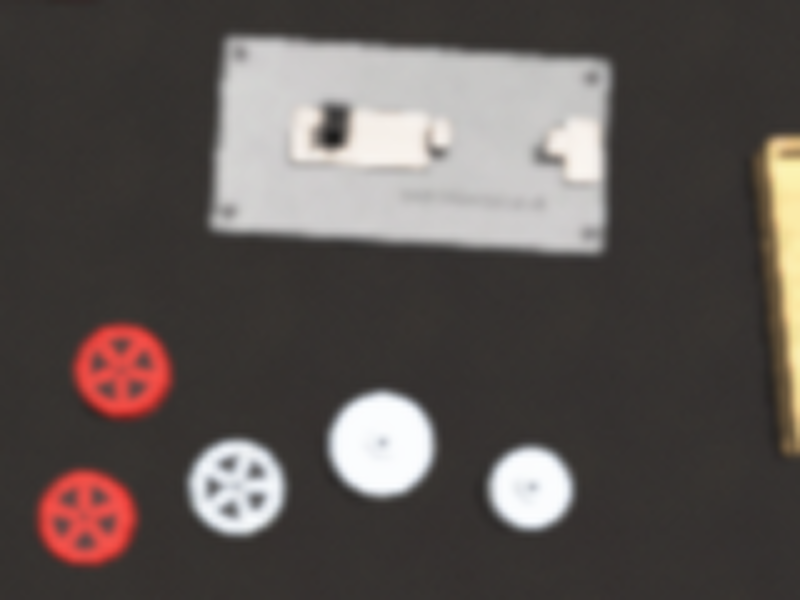

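Run:
```python
from h import *
def c(l): return np.array(l)/5+[255,145]-0.4
pc=ray('top0',c([[225,35],[612,60],[605,255],[210,230]]),.012)
print(pc.round(4).tolist())
# TL: gauge(+55,180) TR:(55,-35) BR(-55,-35) BL(-55,180)
y=(pc[0]+pc[3]-pc[1]-pc[2]);y/=np.linalg.norm(y);ang=np.arctan2(-y[0],y[1])
ctr=pc.mean(0);O=ctr-y*.0725
print('gauge',O.round(4),'yaw',np.degrees(ang), 'len',np.linalg.norm((pc[0]+pc[3]-pc[1]-pc[2])/2))
for n,p in dict(rim=[237,487],hubB=[382,444],hubS=[531,488]).items(): print(n,ray('top0',c(p),.030)[0].round(4))
# edges for diameters
for n,p in dict(rim=([189,487],[285,487]),hubB=([328,444],[436,444]),hubS=([488,488],[574,488])).items():
    r=ray('top0',c(p),.030);print(n,np.linalg.norm(r[0]-r[1]))
print('grip top',ray('top0',c([335,110]),.058),'jaw face',ray('top0',c([450,135]),.038),'fixed face',ray('top0',c([537,145]),.012))
f=1.25
for n,p,z in [('tub',[256,251],.03),('boxTL',[510,217],.032),('boxTR',[588,214],.032),('boxBR',[592,291],.032),('boxBL',[514,295],.032)]:
    print(n,ray('top0',np.array(p)/f,z)[0].round(4))
s=st();print(R.from_quat(np.roll(s['ee_rot'],-1)).as_matrix().round(3))
```

```text
[[0.7056, 0.0778, 0.012], [0.6916, -0.1398, 0.012], [0.58, -0.1324, 0.012], [0.5941, 0.0854, 0.012]]
gauge [ 0.6381 -0.0996  0.012 ] yaw -3.698588520289355 len 0.21812417787529637
rim [0.4522 0.0693 0.03  ]
hubB [ 0.4747 -0.0075  0.03  ]
hubS [ 0.4511 -0.0863  0.03  ]
rim 0.050669184540265894
hubB 0.05735077297215307
hubS 0.04576153420890216
grip top [[0.64982139 0.01728147 0.058     ]] jaw face [[ 0.64130688 -0.04542554  0.038     ]] fixed face [[ 0.6422836  -0.09614582  0.012     ]]
tub [0.5628 0.332  0.03  ]
boxTL [ 0.6377 -0.2204  0.032 ]
boxTR [ 0.6454 -0.3976  0.032 ]
boxBR [ 0.4739 -0.3939  0.032 ]
boxBL [ 0.4666 -0.2216  0.032 ]
[[ 0.975 -0.001  0.222]
 [-0.222 -0.001  0.975]
 [-0.    -1.    -0.001]]
```

```bash
cat >> h.py <<'E'
def go(x,y,z,a=-3.7):
    "print shift+turn from present measured pose to TCP target (a: opening direction yaw, deg)"
    s=st(); Rm=R.from_quat(np.roll(s['ee_rot'],-1)); a=np.radians(a)
    ty=np.array([0,0,-1.]);tz=np.array([np.cos(a),np.sin(a),0]);M=np.c_[np.cross(ty,tz),ty,tz]
    d=Rm.inv().apply(np.array([x,y,z])-s['tool_pos']); r=(Rm.inv()*R.from_matrix(M)).as_rotvec()
    print('t',round(s['time'],2),'pos',s['tool_pos'].round(4),'shift',d.round(4),'turn',r.round(4),'w',round(s['grip_width'],4),'F',s['ft_force'].round(1))
E
python3 -c "
from h import *
go(.5,-.03,.3)"
```

```text
t 0.1 pos [0.1274 0.5603 0.3019] shift [ 0.4943  0.0025 -0.4929] turn [1.4000e-03 1.4116e+00 8.0000e-04] w 0.0882 F [-1.2  0.4  0.1]
```

step_arm([
  [[1,0.494,0.002,-0.493,0,1.412,0],[1,0.494,0.002,-0.493,0,1.412,0],[1,0.494,0.002,-0.493,0,1.412,0],[1,0.494,0.002,-0.493,0,1.412,0],[1,0.494,0.002,-0.493,0,1.412,0],[1,0.494,0.002,-0.493,0,1.412,0],[1,0.494,0.002,-0.493,0,1.412,0],[1,0.494,0.002,-0.493,0,1.412,0],[1,0.494,0.002,-0.493,0,1.412,0],[1,0.494,0.002,-0.493,0,1.412,0]],
])

```text
time: 0.93
tool_pos: [0.3502, 0.2064, 0.3015]
ee_rot: [0.522, -0.522, 0.477, -0.477]
ft_force: [0.4, -0.0, 0.5]
grip_width: 0.0881
```

```bash
python3 -c "
from h import *
go(.5,-.03,.3)"
```

```text
t 0.93 pos [0.3502 0.2064 0.3015] shift [0.249  0.0015 0.1277] turn [-3.000e-04  1.557e-01 -1.000e-04] w 0.0881 F [ 0.4 -0.   0.5]
```

step_arm([
  [[1,0.249,0.002,0.128,0,0.156,0],[1,0.249,0.002,0.128,0,0.156,0],[1,0.249,0.002,0.128,0,0.156,0],[1,0.249,0.002,0.128,0,0.156,0],[1,0.249,0.002,0.128,0,0.156,0],[1,0.249,0.002,0.128,0,0.156,0],[1,0.249,0.002,0.128,0,0.156,0],[1,0.249,0.002,0.128,0,0.156,0],[1,0.249,0.002,0.128,0,0.156,0],[1,0.249,0.002,0.128,0,0.156,0]],
])

```text
time: 1.77
tool_pos: [0.5008, -0.0268, 0.2989]
ee_rot: [0.485, -0.485, 0.515, -0.514]
ft_force: [-0.0, 0.6, 0.1]
grip_width: 0.0879
```

```bash
python3 -c "
from h import *
go(.5,-.03,.3)
d=snap('wrist','w1');print(d['T'].round(3).tolist())
cv2.imwrite('pics/w1b.png',cv2.resize(cv2.imread('pics/w1.png'),(800,500),interpolation=cv2.INTER_CUBIC))
print(proj('w1',[[.4522,.0693,.03],[.4747,-.0075,.03],[.4511,-.0863,.03],[.638,-.0996,.012]])*1.25)"
```

```text
t 1.77 pos [ 0.5008 -0.0268  0.2989] shift [ 0.0033 -0.0011 -0.0006] turn [ 0.0016  0.0052 -0.0008] w 0.0879 F [-0.   0.6  0.1]
[[0.998, 0.057, 0.02, 0.506], [-0.06, 0.947, 0.314, 0.056], [-0.001, -0.315, 0.949, 0.382], [0.0, 0.0, 0.0, 1.0]]
[[341.68985117 127.21826418]
 [371.36900436 204.17941264]
 [356.03568892 276.14899947]
 [519.53850268 271.79243013]]
```

View pics/w1b.png

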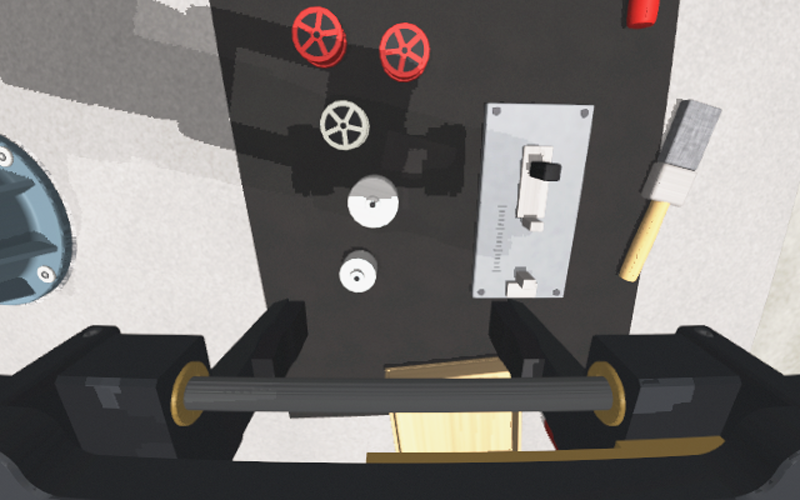

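The wrist view shows the rim at (345,125), large hub at (373,202), small hub at (358,272) and gauge at (480-594, 103-297). Next I enlarge it.

Run:
```python
from h import *
a=cv2.imread('pics/w1.png')
cv2.imwrite('pics/c2.png',cv2.resize(a[75:245,250:485],(799,578),interpolation=cv2.INTER_CUBIC))
```

```text
(no output)
```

View pics/c2.png

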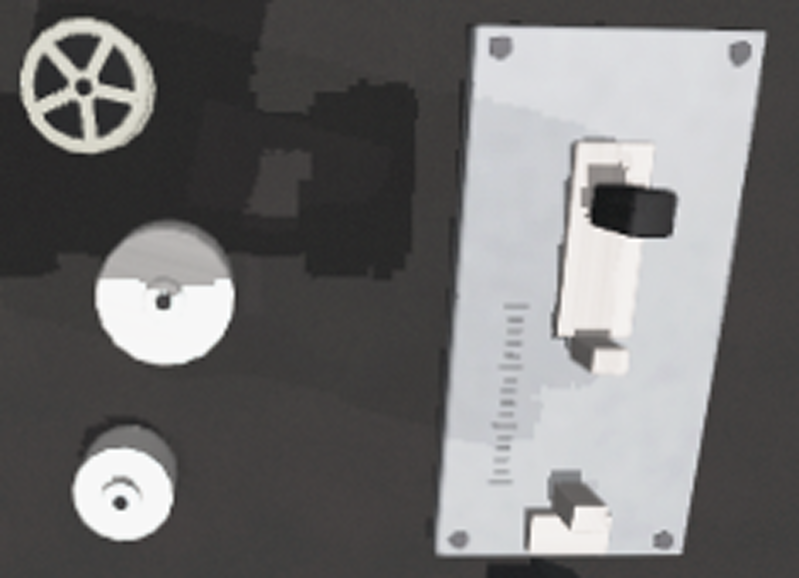

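Run:
```python
from h import *
def c(l): return np.array(l,float).reshape(-1,2)/3.4+[250,75]-.35
pc=ray('w1',c([[474,26],[766,31],[682,553],[437,553]]),.012)
print(pc.round(4).tolist())
y=(pc[0]+pc[1]-pc[2]-pc[3])/2;L=np.linalg.norm(y);y/=L;x=np.array([y[1],-y[0],0]);O=pc.mean(0)-y*.0725
print('O',O.round(4),'yaw',np.degrees(np.arctan2(-y[0],y[1])).round(2),'len',L.round(4),'wid',np.linalg.norm((pc[0]+pc[3]-pc[1]-pc[2])/2))
def rep(n,p,z):
    P=ray('w1',c(p),z).mean(0);print(n,P.round(4),'gauge',((P-O)@x).round(4),((P-O)@y).round(4))
rep('fix bot',[[552,472],[580,472]],.012);rep('fix top',[[576,506],[606,504]],.038)
rep('slide top',[[595,374],[628,373]],.038);rep('grip',[655,213],.058)
for n,p in dict(rim=[84,86],hubB=[165,299],hubS=[124,493]).items(): rep(n,p,.03)
rep('bossB',[163,302],.038);rep('bossS',[120,503],.038)
for n,p in dict(rim=([20,86],[148,86]),hubB=([96,299],[235,299]),hubS=([73,493],[174,493])).items():
    r=ray('w1',c(p),.030);print(n,np.linalg.norm(r[0]-r[1]).round(4))
```

```text
[[0.5961, 0.0846, 0.012], [0.7056, 0.078, 0.012], [0.6921, -0.135, 0.012], [0.5838, -0.128, 0.012]]
O [ 0.64   -0.0974  0.012 ] yaw -3.47 len 0.2132 wid 0.10912987610365617
fix bot [ 0.6384 -0.0935  0.012 ] gauge -0.0019 0.0039
fix top [ 0.6399 -0.0977  0.038 ] gauge -0.0001 -0.0003
slide top [ 0.6445 -0.0436  0.038 ] gauge 0.0012 0.0541
grip [0.648  0.0184 0.058 ] gauge 0.0009 0.1161
rim [0.4536 0.0713 0.03  ] gauge -0.1963 0.1572
hubB [ 0.4762 -0.0066  0.03  ] gauge -0.1691 0.0807
hubS [ 0.4531 -0.0845  0.03  ] gauge -0.1874 0.0016
bossB [ 0.476  -0.0062  0.038 ] gauge -0.1692 0.0811
bossS [ 0.4523 -0.0855  0.038 ] gauge -0.1882 0.0006
rim 0.0456
hubB 0.0527
hubS 0.041
```

```bash
python3 -c "
from h import *
go(.453,-.085,.13,-3.6)"
```

```text
t 1.82 pos [ 0.5007 -0.0263  0.2991] shift [ 0.0615  0.1691 -0.044 ] turn [ 0.0011  0.0045 -0.0005] w 0.0883 F [ 0.2 -0.3 -0.5]
```

step_arm([
  [[1,0.0615,0.169,-0.044,0,0.0045,0],[1,0.0615,0.169,-0.044,0,0.0045,0],[1,0.0615,0.169,-0.044,0,0.0045,0],[1,0.0615,0.169,-0.044,0,0.0045,0],[1,0.0615,0.169,-0.044,0,0.0045,0],[1,0.0615,0.169,-0.044,0,0.0045,0],[1,0.0615,0.169,-0.044,0,0.0045,0],[1,0.0615,0.169,-0.044,0,0.0045,0],[1,0.0615,0.169,-0.044,0,0.0045,0],[1,0.0615,0.169,-0.044,0,0.0045,0]],
])

```text
time: 2.65
tool_pos: [0.4553, -0.0858, 0.1323]
ee_rot: [-0.485, 0.484, -0.514, 0.517]
ft_force: [-0.3, -0.2, 0.4]
grip_width: 0.0878
```

```bash
python3 -c "
from h import *
go(.453,-.085,.069,-3.6)
go(.64-.0+.023*.063+.0,-.098+.0235,.13,-3.6)"
```

```text
t 2.65 pos [ 0.4553 -0.0858  0.1323] shift [-0.0008  0.0633 -0.0025] turn [-0.0035  0.0006  0.0013] w 0.0878 F [-0.3 -0.2  0.4]
t 2.65 pos [ 0.4553 -0.0858  0.1323] shift [-0.0229  0.003   0.1851] turn [-0.0035  0.0006  0.0013] w 0.0878 F [-0.3 -0.2  0.4]
```

step_arm([
  [[1,0,0.02,-0.002,0,0,0],[1,0,0.04,-0.002,0,0,0],[1,0,0.063,-0.002,0,0,0],[1,0,0.063,-0.002,0,0,0],[1,0,0.063,-0.002,0,0,0],[0,0,0.063,-0.002,0,0,0],[0,0,0.063,-0.002,0,0,0],[0,0,0.063,-0.002,0,0,0],[0,0,0.063,-0.002,0,0,0],[0,0,0.063,-0.002,0,0,0]],
], squeeze=12)

```text
time: 3.48
tool_pos: [0.4522, -0.0861, 0.0682]
ee_rot: [-0.484, 0.484, -0.515, 0.516]
ft_force: [0.4, -0.1, -0.1]
grip_width: 0.057
```

step_arm([
  [[0,0,0,0,0,0,0],[0,0,0,0,0,0,0],[0,0,0,0,0,0,0],[0,0,0,0,0,0,0],[0,0,0,0,0,0,0],[0,0,0,0,0,0,0],[0,0,0,0,0,0,0],[0,0,0,0,0,0,0],[0,0,0,0,0,0,0],[0,0,0,0,0,0,0]],
])

```text
time: 4.32
tool_pos: [0.4519, -0.0859, 0.0676]
ee_rot: [-0.484, 0.484, -0.516, 0.516]
ft_force: [-1.6, 0.2, 4.8]
grip_width: 0.0398
```

```bash
python3 -c "
from h import *
go(.6415,-.0745,.15,-3.6)"
```

```text
t 4.32 pos [ 0.4519 -0.0859  0.0676] shift [-0.0234 -0.0824  0.1885] turn [-0.     -0.0007  0.    ] w 0.0398 F [-1.6  0.2  4.8]
```

step_arm([
  [[0,0,-0.03,0,0,0,0],[0,0,-0.06,0,0,0,0],[0,-0.005,-0.082,0.03,0,0,0],[0,-0.01,-0.082,0.065,0,0,0],[0,-0.015,-0.082,0.1,0,0,0],[0,-0.02,-0.082,0.135,0,0,0],[0,-0.0234,-0.082,0.165,0,0,0],[0,-0.0234,-0.082,0.1885,0,0,0],[0,-0.0234,-0.082,0.1885,0,0,0],[0,-0.0234,-0.082,0.1885,0,0,0]],
])

```text
time: 5.15
tool_pos: [0.6414, -0.0743, 0.1483]
ee_rot: [0.484, -0.484, 0.516, -0.515]
ft_force: [-0.4, 0.9, -0.8]
grip_width: 0.0397
```

step_arm([
  [[0,0,0,0,0,0,0],[0,0,0,0,0,0,0],[0,0,0,0,0,0,0],[0,0,0,0,0,0,0],[0,0,0,0,0,0,0],[0,0,0,0,0,0,0],[0,0,0,0,0,0,0],[0,0,0,0,0,0,0],[0,0,0,0,0,0,0],[0,0,0,0,0,0,0]],
])

```text
time: 5.98
tool_pos: [0.6414, -0.0745, 0.1495]
ee_rot: [0.484, -0.484, 0.516, -0.516]
ft_force: [-0.5, -0.1, -1.9]
grip_width: 0.0399
```

```bash
python3 -c "
from h import *
go(.6415,-.0745,.0795,-3.6)
snap('wrist','w2')
a=cv2.imread('pics/w2.png')
cv2.imwrite('pics/w2b.png',cv2.resize(a[80:360,180:500],(800,700),interpolation=cv2.INTER_CUBIC)[:600])"
```

```text
t 5.98 pos [ 0.6414 -0.0745  0.1495] shift [0.     0.07   0.0001] turn [ 0.     -0.0007 -0.    ] w 0.0399 F [-0.5 -0.1 -1.9]
```

View pics/w2b.png

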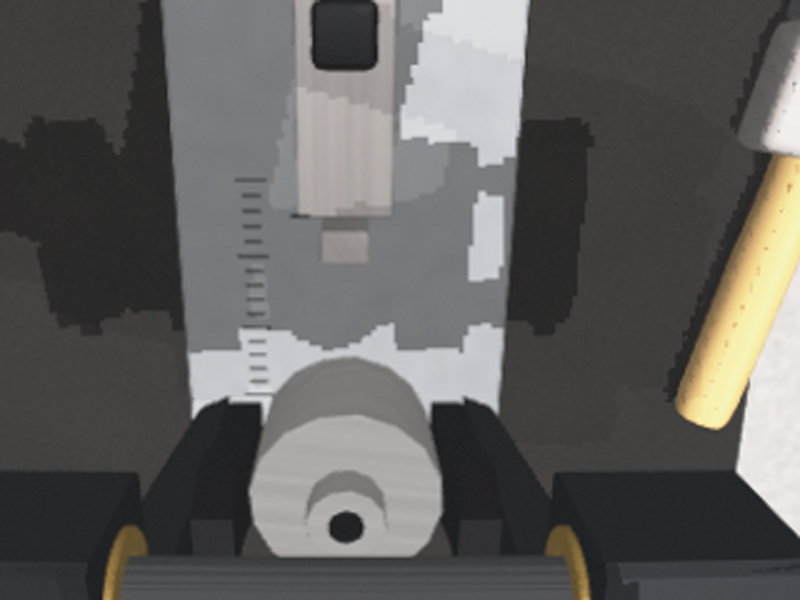

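The wrist view shows the hub held upright and centred with the sliding jaw in x (col ~345). Lower and release.

step_arm([
  [[0,0,0.025,0,0,0,0],[0,0,0.05,0,0,0,0],[0,0,0.06,0,0,0,0],[0,0,0.065,0,0,0,0],[0,0,0.0695,0,0,0,0],[0,0,0.0695,0,0,0,0],[0,0,0.0695,0,0,0,0],[0.75,0,0.0695,0,0,0,0],[0.75,0,0.0695,0,0,0,0],[0.75,0,0.0695,0,0,0,0]],
])

```text
time: 6.87
tool_pos: [0.642, -0.0747, 0.081]
ee_rot: [-0.484, 0.484, -0.515, 0.516]
ft_force: [0.5, 0.1, 0.7]
grip_width: 0.0573
```

step_arm([
  [[0.75,0,0,0,0,0,0],[0.75,0,0,0,0,0,0],[0.75,0,0,0,0,0,0],[0.75,0,0,0,0,0,0],[0.75,0,-0.03,0,0,0,0],[0.75,0,-0.06,0,0,0,0],[0.75,-0.03,-0.075,0,0,0,0],[0.75,-0.06,-0.075,0,0,0,0],[0.75,-0.0925,-0.075,0,0,0,0],[0.75,-0.0925,-0.075,0,0,0,0]],
])

```text
time: 7.7
tool_pos: [0.6472, 0.023, 0.1556]
ee_rot: [0.486, -0.484, 0.515, -0.514]
ft_force: [0.7, -0.1, -0.7]
grip_width: 0.066
```

step_arm([
  [[0.75,0,0,0,0,0,0],[0.75,0,0,0,0,0,0],[0.75,0,0,0,0,0,0],[0.75,0,0,0,0,0,0],[0.75,0,0,0,0,0,0],[0.75,0,0,0,0,0,0],[0.75,0,0,0,0,0,0],[0.75,0,0,0,0,0,0],[0.75,0,0,0,0,0,0],[0.75,0,0,0,0,0,0]],
])

```text
time: 8.53
tool_pos: [0.6473, 0.0178, 0.155]
ee_rot: [0.484, -0.484, 0.516, -0.516]
ft_force: [-0.5, -0.1, 0.0]
grip_width: 0.066
```

```bash
python3 -c "
from h import *
go(.64+.116*.063,-.098+.116*.998,.09,-3.6)
snap('wrist','w3');snap('side','s3')
a=cv2.resize(cv2.imread('pics/w3.png')[100:360,190:480],(560,502),interpolation=cv2.INTER_CUBIC)
b=cv2.resize(cv2.imread('pics/s3.png')[150:240,300:410],(240,196),interpolation=cv2.INTER_CUBIC)
c=np.zeros((502,800,3),np.uint8);c[:,:560]=a;c[:196,560:]=b;cv2.imwrite('pics/w3b.png',c)"
```

```text
t 8.53 pos [0.6473 0.0178 0.155 ] shift [0.0001 0.065  0.    ] turn [ 0.     -0.0007  0.    ] w 0.066 F [-0.5 -0.1  0. ]
```

View pics/w3b.png

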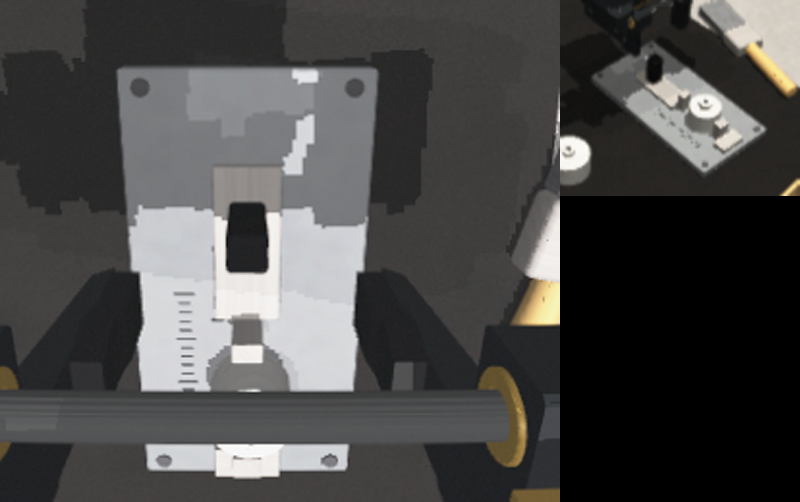

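The hub stands upright between the jaws, with the grip centred under the fingers. Lower, grip it, then slide.

step_arm([
  [[0.75,0,0.025,0,0,0,0],[0.75,0,0.045,0,0,0,0],[0.75,0,0.065,0,0,0,0],[0.75,0,0.065,0,0,0,0],[0,0,0.065,0,0,0,0],[0,0,0.065,0,0,0,0],[0,0,0.065,0,0,0,0],[0,0,0.065,0,0,0,0],[0,0,0.065,0,0,0,0],[0,0,0.065,0,0,0,0]],
], squeeze=12)

```text
time: 9.47
tool_pos: [0.6477, 0.0178, 0.0909]
ee_rot: [-0.484, 0.484, -0.515, 0.516]
ft_force: [-0.3, 0.1, 0.4]
grip_width: 0.0281
```

step_arm([
  [[0,0,0,0,0,0,0],[0,0,0,0,0,0,0],[0,0,0,0,0,0,0],[0,0,0,0,0,0,0],[0,0,0,0,0,0,0],[0,0,0,0,0,0,0],[0,0,0,0,0,0,0],[0,0,0,0,0,0,0],[0,0,0,0,0,0,0],[0,0,0,0,0,0,0]],
])

```text
time: 10.3
tool_pos: [0.6471, 0.0179, 0.0902]
ee_rot: [0.484, -0.484, 0.516, -0.515]
ft_force: [-3.9, -0.6, 5.5]
grip_width: 0.0158
```

step_arm([
  [[0,0.002,0,0,0,0,0],[0,0.004,0,0,0,0,0],[0,0.006,0,0,0,0,0],[0,0.008,0,0,0,0,0],[0,0.01,0,0,0,0,0],[0,0.011,0,0,0,0,0],[0,0.012,0,0,0,0,0],[0,0.013,0,0,0,0,0],[0,0.013,0,0,0,0,0],[0,0.013,0,0,0,0,0]],
])

```text
time: 11.13
tool_pos: [0.6463, 0.0052, 0.0903]
ee_rot: [0.484, -0.484, 0.516, -0.515]
ft_force: [-3.7, 2.2, 5.8]
grip_width: 0.0156
```

step_arm([
  [[0,0.001,0,0,0,0,0],[0,0.0015,0,0,0,0,0],[0,0.002,0,0,0,0,0],[0,0.0025,0,0,0,0,0],[0,0.003,0,0,0,0,0],[0,0.0035,0,0,0,0,0],[0,0.004,0,0,0,0,0],[0,0.004,0,0,0,0,0],[0,0.004,0,0,0,0,0],[0,0.004,0,0,0,0,0]],
])

```text
time: 11.97
tool_pos: [0.646, 0.0013, 0.0902]
ee_rot: [0.484, -0.484, 0.516, -0.515]
ft_force: [-3.9, 2.2, 5.9]
grip_width: 0.0157
```

```bash
python3 -c "
from h import *
go(.64+.097*.063,-.098+.097*.998,.09,-3.6)
snap('wrist','w4')
F=[]
for i in range(10): snap('wrist','x');F.append(st()['ft_force'])
print(np.mean(F,0),np.std(F,0))
a=cv2.resize(cv2.imread('pics/w4.png')[160:360,220:440],(660,600),interpolation=cv2.INTER_CUBIC)
cv2.imwrite('pics/w4b.png',a)"
```

```text
t 11.97 pos [0.646  0.0013 0.0902] shift [0.0025 0.0002 0.0003] turn [ 0.0006 -0.0005 -0.0005] w 0.0157 F [-3.9  2.2  5.9]
[-3.81213262  2.05432167  5.7045804 ] [0.42994054 0.36974022 0.61240948]
```

View pics/w4b.png

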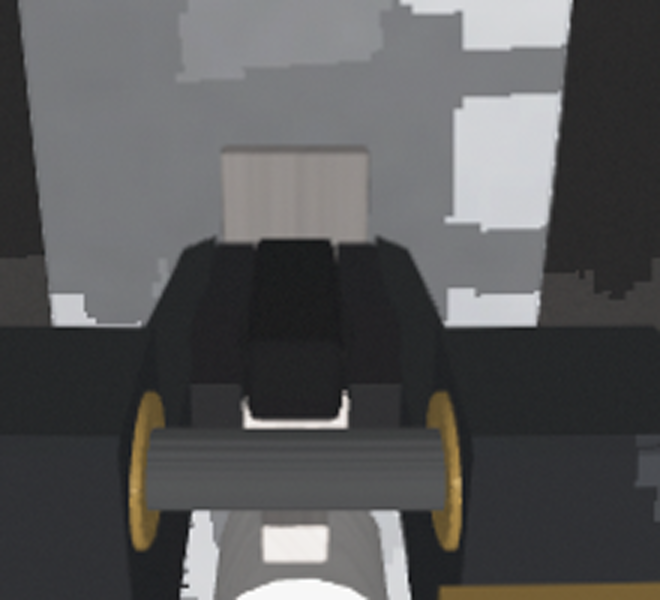

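The jaw is against the hub and the force is about 2.6 N, possibly still pushing the hub along. I'll add 2 mm and watch the force.

step_arm([
  [[0,0.0005,0,0,0,0,0],[0,0.001,0,0,0,0,0],[0,0.0015,0,0,0,0,0],[0,0.002,0,0,0,0,0],[0,0.002,0,0,0,0,0],[0,0.002,0,0,0,0,0],[0,0.002,0,0,0,0,0],[0,0.002,0,0,0,0,0],[0,0.002,0,0,0,0,0],[0,0.002,0,0,0,0,0]],
])

```text
time: 13.35
tool_pos: [0.6459, -0.0005, 0.0902]
ee_rot: [0.484, -0.484, 0.516, -0.515]
ft_force: [-3.8, 3.1, 6.0]
grip_width: 0.0156
```

```bash
python3 -c "
from h import *
F=[]
snap('top','t5');snap('side','s5')
for i in range(8): cams.get_image('side');F.append(st()['ft_force'])
print(np.mean(F,0)); go(.64+.097*.063,-.098+.097*.998,.09,-3.6)
c=np.zeros((400,800,3),np.uint8)
c[:,:400]=cv2.resize(cv2.imread('pics/t5.png')[155:195,320:360],(400,400),interpolation=cv2.INTER_CUBIC)
c[:,400:]=cv2.resize(cv2.imread('pics/s5.png')[175:235,340:400],(400,400),interpolation=cv2.INTER_CUBIC)
cv2.imwrite('pics/c5.png',c)"
```

```text
[-4.21962394  2.64360916  5.64785502]
t 13.85 pos [ 6.459e-01 -5.000e-04  9.020e-02] shift [0.0007 0.0002 0.0003] turn [ 0.0006 -0.0005 -0.0009] w 0.0159 F [-2.5  3.2  5.5]
```

View pics/c5.png

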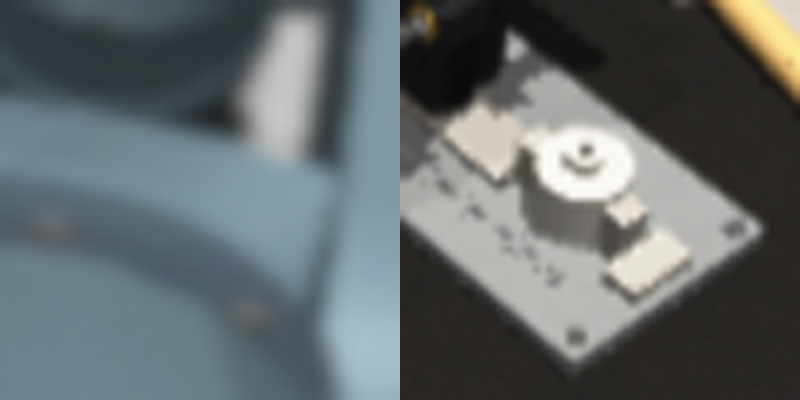

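The side view shows the hub touching both jaws, with the fixed jaw at (627,208). Press 1 mm more, hold for a second, then pull the jaw back and release.

step_arm([
  [[0,0.001,0,0,0,0,0],[0,0.001,0,0,0,0,0],[0,0.001,0,0,0,0,0],[0,0.001,0,0,0,0,0],[0,0.001,0,0,0,0,0],[0,0.001,0,0,0,0,0],[0,0.001,0,0,0,0,0],[0,0.001,0,0,0,0,0],[0,0.001,0,0,0,0,0],[0,0.001,0,0,0,0,0]],
])

```text
time: 14.68
tool_pos: [0.6458, -0.0013, 0.0902]
ee_rot: [0.484, -0.484, 0.516, -0.515]
ft_force: [-3.3, 4.5, 6.0]
grip_width: 0.016
```

step_arm([
  [[0,0,0,0,0,0,0],[0,0,0,0,0,0,0],[0,0,0,0,0,0,0],[0,0,0,0,0,0,0],[0,-0.003,0,0,0,0,0],[0,-0.006,0,0,0,0,0],[0,-0.01,0,0,0,0,0],[0,-0.014,0,0,0,0,0],[0,-0.018,0,0,0,0,0],[0,-0.022,0,0,0,0,0]],
])

```text
time: 15.52
tool_pos: [0.6472, 0.0198, 0.0902]
ee_rot: [0.484, -0.484, 0.516, -0.516]
ft_force: [-3.5, -1.3, 4.7]
grip_width: 0.0162
```

step_arm([
  [[0,-0.004,0,0,0,0,0],[0,-0.008,0,0,0,0,0],[0,-0.012,0,0,0,0,0],[0,-0.014,0,0,0,0,0],[0,-0.014,0,0,0,0,0],[0.75,-0.014,0,0,0,0,0],[0.75,-0.014,0,0,0,0,0],[0.75,-0.014,0,0,0,0,0],[0.75,-0.014,0,0,0,0,0],[0.75,-0.014,0,0,0,0,0]],
])

```text
time: 16.35
tool_pos: [0.6484, 0.0338, 0.0899]
ee_rot: [-0.484, 0.484, -0.516, 0.516]
ft_force: [0.1, -0.0, 0.4]
grip_width: 0.047
```

step_arm([
  [[0.75,0,0,0,0,0,0],[0.75,0,0,0,0,0,0],[0.75,0,-0.03,0,0,0,0],[0.75,0,-0.06,0,0,0,0],[0.75,0.03,-0.06,0,0,0,0],[0.75,0.06,-0.06,0,0,0,0],[0.75,0.09,-0.06,0,0,0,0],[0.75,0.113,-0.06,0,0,0,0],[0.75,0.113,-0.06,0,0,0,0],[0.75,0.113,-0.06,0,0,0,0]],
])

```text
time: 17.18
tool_pos: [0.6411, -0.0802, 0.1501]
ee_rot: [0.483, -0.483, 0.516, -0.516]
ft_force: [0.6, -0.1, -0.1]
grip_width: 0.0663
```

step_arm([
  [[0.75,0,0,0,0,0,0],[0.75,0,0,0,0,0,0],[0.75,0,0,0,0,0,0],[0.75,0,0,0,0,0,0],[0.75,0,0,0,0,0,0],[0.75,0,0,0,0,0,0],[0.75,0,0,0,0,0,0],[0.75,0,0,0,0,0,0],[0.75,0,0,0,0,0,0],[0.75,0,0,0,0,0,0]],
])

```text
time: 18.02
tool_pos: [0.6411, -0.079, 0.1501]
ee_rot: [-0.484, 0.484, -0.516, 0.516]
ft_force: [0.6, -0.2, 1.0]
grip_width: 0.0661
```

```bash
python3 -c "
from h import *
go(.64+.020*.063,-.098+.020*.998,.0815,-3.6)
snap('wrist','w6')
for n,v in [('side','s6')]: snap(n,v)
c=np.zeros((500,800,3),np.uint8)
c[:,:450]=cv2.resize(cv2.imread('pics/w6.png')[60:360,180:450],(450,500))
c[:350,450:]=cv2.resize(cv2.imread('pics/s6.png')[160:240,320:400],(350,350),interpolation=cv2.INTER_CUBIC)
cv2.imwrite('pics/c6.png',c)"
```

```text
t 18.02 pos [ 0.6411 -0.079   0.1501] shift [-0.001   0.0686  0.    ] turn [-0.     -0.0007  0.    ] w 0.0661 F [ 0.6 -0.2  1. ]
```

View pics/c6.png

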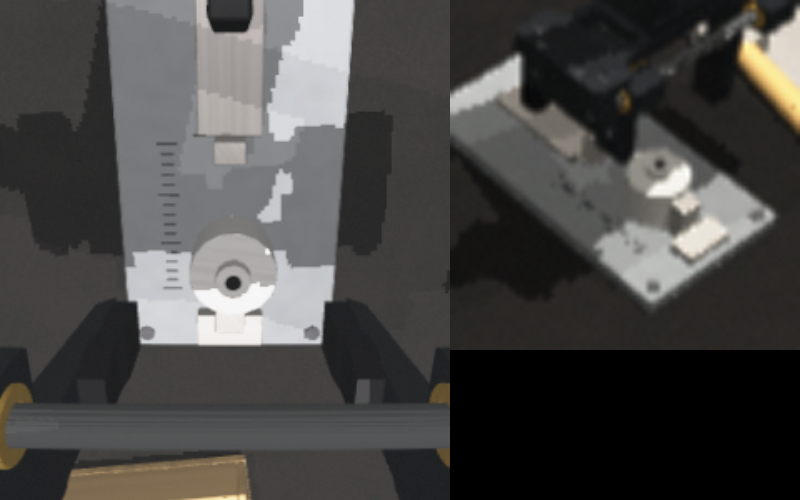

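The hub sits square against the fixed jaw and the sliding jaw is well open. Pick the hub up and carry it to the box.

step_arm([
  [[0.75,-0.001,0.025,0,0,0,0],[0.75,-0.001,0.05,0,0,0,0],[0.75,-0.001,0.0685,0,0,0,0],[0.75,-0.001,0.0685,0,0,0,0],[0,-0.001,0.0685,0,0,0,0],[0,-0.001,0.0685,0,0,0,0],[0,-0.001,0.0685,0,0,0,0],[0,-0.001,0.0685,0,0,0,0],[0,-0.001,0.0685,0,0,0,0],[0,-0.001,0.0685,0,0,0,0]],
], squeeze=12)

```text
time: 18.95
tool_pos: [0.6419, -0.0781, 0.0829]
ee_rot: [-0.484, 0.484, -0.515, 0.516]
ft_force: [-0.5, 0.7, 5.3]
grip_width: 0.0393
```

step_arm([
  [[0,0,0,0,0,0,0],[0,0,0,0,0,0,0],[0,0,0,0,0,0,0],[0,-0.002,-0.01,0,0,0,0],[0,-0.002,-0.04,0,0,0,0],[0,-0.002,-0.07,0,0,0,0],[0,0.03,-0.07,-0.01,0,0,0],[0,0.065,-0.07,-0.022,0,0,0],[0,0.1,-0.07,-0.036,0,0,0],[0,0.135,-0.07,-0.05,0,0,0]],
])

```text
time: 19.78
tool_pos: [0.5821, -0.2102, 0.1522]
ee_rot: [-0.484, 0.484, -0.515, 0.515]
ft_force: [1.2, -0.6, -1.4]
grip_width: 0.0395
```

step_arm([
  [[0,0.03,0,-0.011,0,0,0],[0,0.06,0,-0.022,0,0,0],[0,0.06,0,-0.022,0,0,0],[0,0.06,0,-0.022,0,0,0],[0,0.06,0,-0.022,0,0,0],[0,0.06,0,-0.022,0,0,0],[0,0.06,0,-0.022,0,0,0],[0,0.06,0,-0.022,0,0,0],[0,0.06,0,-0.022,0,0,0],[0,0.06,0,-0.022,0,0,0]],
])

```text
time: 20.62
tool_pos: [0.5572, -0.2674, 0.1515]
ee_rot: [0.484, -0.484, 0.515, -0.515]
ft_force: [-0.1, -0.6, -1.7]
grip_width: 0.04
```

```bash
python3 -c "
from h import *
go(.556,-.272,.0755,-3.6)
print('can',ray('top0',np.array([579,167])/1.25,.15))
print('box corners',0)
snap('top','t7')
cv2.imwrite('pics/c7.png',cv2.resize(cv2.imread('pics/t7.png')[110:270,210:490],(800,457),interpolation=cv2.INTER_CUBIC))"
```

```text
t 20.62 pos [ 0.5572 -0.2674  0.1515] shift [ 0.0047  0.076  -0.0009] turn [ 0.0001  0.0003 -0.0001] w 0.04 F [-0.1 -0.6 -1.7]
can [[ 0.71143193 -0.33394777  0.15      ]]
box corners 0
```

View pics/c7.png

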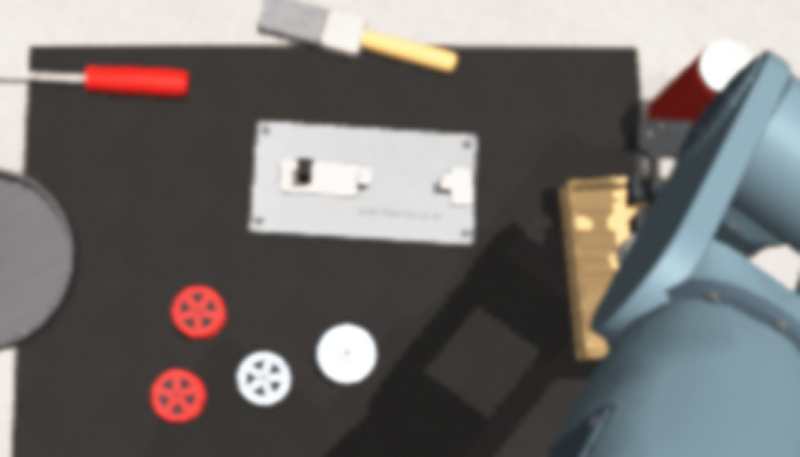

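Nothing has moved: the rim and large hub are at the same pixels as before. Release the hub in the box and go over to the rim.

step_arm([
  [[0,0.0045,0.025,-0.001,0,0,0],[0,0.0045,0.05,-0.001,0,0,0],[0,0.0045,0.065,-0.001,0,0,0],[0,0.0045,0.07,-0.001,0,0,0],[0,0.0045,0.076,-0.001,0,0,0],[0,0.0045,0.076,-0.001,0,0,0],[0.7,0.0045,0.076,-0.001,0,0,0],[0.7,0.0045,0.076,-0.001,0,0,0],[0.7,0.0045,0.076,-0.001,0,0,0],[0.7,0.0045,0.076,-0.001,0,0,0]],
])

```text
time: 21.5
tool_pos: [0.5562, -0.2727, 0.0764]
ee_rot: [-0.484, 0.484, -0.515, 0.516]
ft_force: [0.2, -0.6, 0.7]
grip_width: 0.0613
```

step_arm([
  [[0.7,0,0,0,0,0,0],[0.7,0,0,0,0,0,0],[0.7,0,-0.03,0,0,0,0],[0.7,0,-0.07,0,0,0,0],[0.7,-0.03,-0.075,-0.011,0,0,0],[0.7,-0.06,-0.075,-0.022,0,0,0],[0.8,-0.09,-0.075,-0.033,0,0,0],[1,-0.12,-0.075,-0.044,0,0,0],[1,-0.15,-0.075,-0.055,0,0,0],[1,-0.18,-0.075,-0.066,0,0,0]],
])

```text
time: 22.33
tool_pos: [0.5006, -0.0873, 0.1507]
ee_rot: [-0.484, 0.484, -0.516, 0.516]
ft_force: [0.9, 0.0, 0.1]
grip_width: 0.086
```

step_arm([
  [[1,-0.03,0,-0.011,0,0,0],[1,-0.06,0,-0.022,0,0,0],[1,-0.09,0,-0.033,0,0,0],[1,-0.12,0,-0.045,0,0,0],[1,-0.14,0,-0.052,0,0,0],[1,-0.156,0,-0.058,0,0,0],[1,-0.156,0,-0.058,0,0,0],[1,-0.156,0,-0.058,0,0,0],[1,-0.156,0,-0.058,0,0,0],[1,-0.156,0,-0.058,0,0,0]],
])

```text
time: 23.17
tool_pos: [0.4538, 0.0699, 0.1507]
ee_rot: [-0.484, 0.484, -0.516, 0.516]
ft_force: [-0.7, 0.2, -0.2]
grip_width: 0.0879
```

step_arm([
  [[1,0,0,0,0,0,0],[1,0,0,0,0,0,0],[1,0,0,0,0,0,0],[1,0,0,0,0,0,0],[1,0,0,0,0,0,0],[1,0,0,0,0,0,0],[1,0,0,0,0,0,0],[1,0,0,0,0,0,0],[1,0,0,0,0,0,0],[1,0,0,0,0,0,0]],
])

```text
time: 24.0
tool_pos: [0.4532, 0.0708, 0.1505]
ee_rot: [-0.484, 0.484, -0.516, 0.516]
ft_force: [-0.4, 0.0, 0.2]
grip_width: 0.0882
```

```bash
python3 -c "
from h import *
go(.4535,.071,.068,-3.6)
snap('wrist','w8');snap('side','s8')
c=np.zeros((600,800,3),np.uint8)
c[:500,:533]=cv2.resize(cv2.imread('pics/w8.png')[60:360,160:480],(533,500))
c[:267,533:]=cv2.resize(cv2.imread('pics/s8.png')[220:340,350:470],(267,267),interpolation=cv2.INTER_CUBIC)
c[267:534,533:]=cv2.resize(cv2.imread('pics/s8.png')[160:260,240:340],(267,267),interpolation=cv2.INTER_CUBIC)
cv2.imwrite('pics/c8.png',c)
print((proj('w8',[[.4535,.071,.03],[.4762,-.0066,.03]])-[160,60])*1.667)"
```

```text
t 24.0 pos [0.4532 0.0708 0.1505] shift [-0.0002  0.0825  0.0002] turn [-0.     -0.0006  0.    ] w 0.0882 F [-0.4  0.   0.2]
[[263.58006575 266.00545402]
 [315.40598041 398.10963316]]
```

View pics/c8.png

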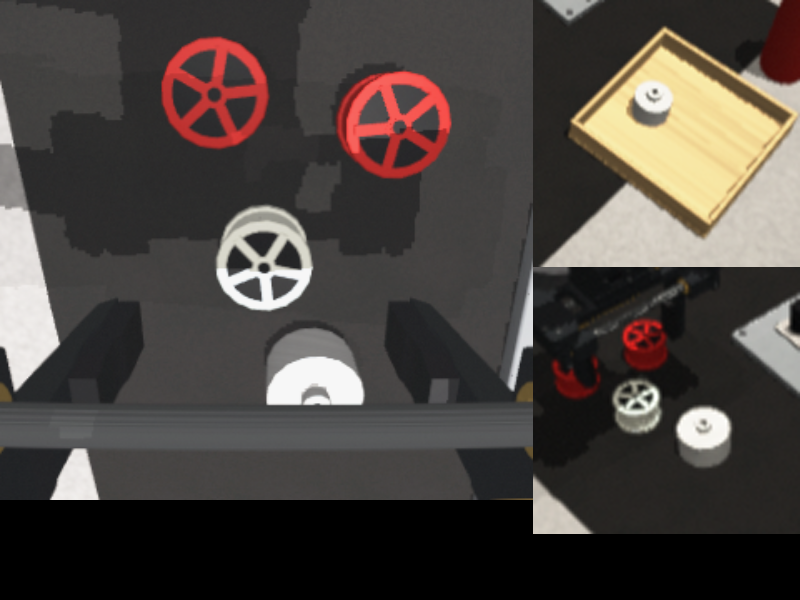

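Hub40 is in the box, and the rim sits at (264,266), right on the prediction. Grasp it.

step_arm([
  [[1,0,0.025,0,0,0,0],[1,0,0.05,0,0,0,0],[1,0,0.075,0,0,0,0],[1,0,0.0825,0,0,0,0],[1,0,0.0825,0,0,0,0],[0,0,0.0825,0,0,0,0],[0,0,0.0825,0,0,0,0],[0,0,0.0825,0,0,0,0],[0,0,0.0825,0,0,0,0],[0,0,0.0825,0,0,0,0]],
], squeeze=12)

```text
time: 24.93
tool_pos: [0.4538, 0.0707, 0.0689]
ee_rot: [-0.484, 0.484, -0.515, 0.516]
ft_force: [-0.8, -0.9, -0.2]
grip_width: 0.0569
```

step_arm([
  [[0,0,0,0,0,0,0],[0,0,0,0,0,0,0],[0,0,0,0,0,0,0],[0,0,0,0,0,0,0],[0,0,-0.03,0,0,0,0],[0,0,-0.06,0,0,0,0],[0,0,-0.0825,0,0,0,0],[0,0.018,-0.0825,0.027,0,0,0],[0,0.036,-0.0825,0.054,0,0,0],[0,0.054,-0.0825,0.081,0,0,0]],
])

```text
time: 25.77
tool_pos: [0.5316, 0.0112, 0.1513]
ee_rot: [-0.484, 0.484, -0.515, 0.516]
ft_force: [0.5, -0.8, -0.4]
grip_width: 0.0445
```

step_arm([
  [[0,0.02,0,0.03,0,0,0],[0,0.04,0,0.06,0,0,0],[0,0.06,0,0.09,0,0,0],[0,0.077,0,0.1157,0,0,0],[0,0.077,0,0.1157,0,0,0],[0,0.077,0,0.1157,0,0,0],[0,0.077,0,0.1157,0,0,0],[0,0.077,0,0.1157,0,0,0],[0,0.077,0,0.1157,0,0,0],[0,0.077,0,0.1157,0,0,0]],
])

```text
time: 26.6
tool_pos: [0.6406, -0.0715, 0.1507]
ee_rot: [0.484, -0.484, 0.515, -0.515]
ft_force: [0.6, -0.1, -1.1]
grip_width: 0.0444
```

```bash
python3 -c "
from h import *
go(.6416,-.0721,.0805,-3.6)
snap('wrist','w9')
cv2.imwrite('pics/c9.png',cv2.resize(cv2.imread('pics/w9.png')[60:360,160:480],(533,500)))"
```

```text
t 26.6 pos [ 0.6406 -0.0715  0.1507] shift [0.0005 0.0702 0.001 ] turn [ 0.0003  0.0003 -0.0001] w 0.0444 F [ 0.6 -0.1 -1.1]
```

View pics/c9.png

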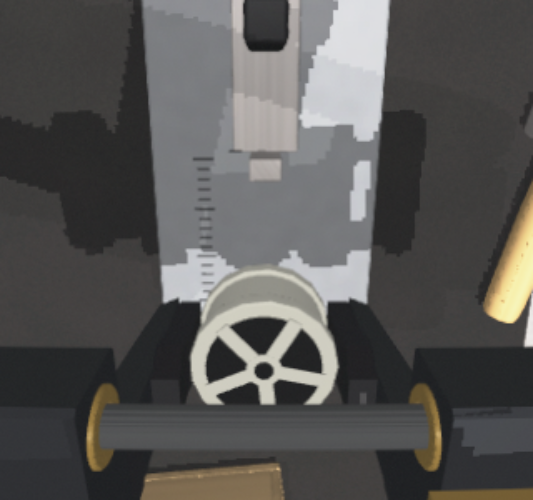

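The rim is held close to level. The width reads 44.4 mm, so one pad may be partly in the groove. Lower it gently and release.

step_arm([
  [[0,0.0005,0.025,0.001,0,0,0],[0,0.0005,0.05,0.001,0,0,0],[0,0.0005,0.06,0.001,0,0,0],[0,0.0005,0.064,0.001,0,0,0],[0,0.0005,0.067,0.001,0,0,0],[0,0.0005,0.07,0.001,0,0,0],[0,0.0005,0.07,0.001,0,0,0],[0,0.0005,0.07,0.001,0,0,0],[0,0.0005,0.07,0.001,0,0,0],[0,0.0005,0.07,0.001,0,0,0]],
])

```text
time: 27.48
tool_pos: [0.6427, -0.0732, 0.0813]
ee_rot: [-0.484, 0.484, -0.515, 0.516]
ft_force: [0.3, -0.9, 0.9]
grip_width: 0.0449
```

```bash
python3 -c "
from h import *
go(.6416,-.0721,.0805,-3.6)
snap('side','s10')
cv2.imwrite('pics/c10.png',cv2.resize(cv2.imread('pics/s10.png')[160:240,320:420],(750,600),interpolation=cv2.INTER_CUBIC))"
```

```text
t 27.48 pos [ 0.6427 -0.0732  0.0813] shift [-0.001   0.0008 -0.0011] turn [-0.0012 -0.0007  0.0003] w 0.0449 F [ 0.3 -0.9  0.9]
```

View pics/c10.png

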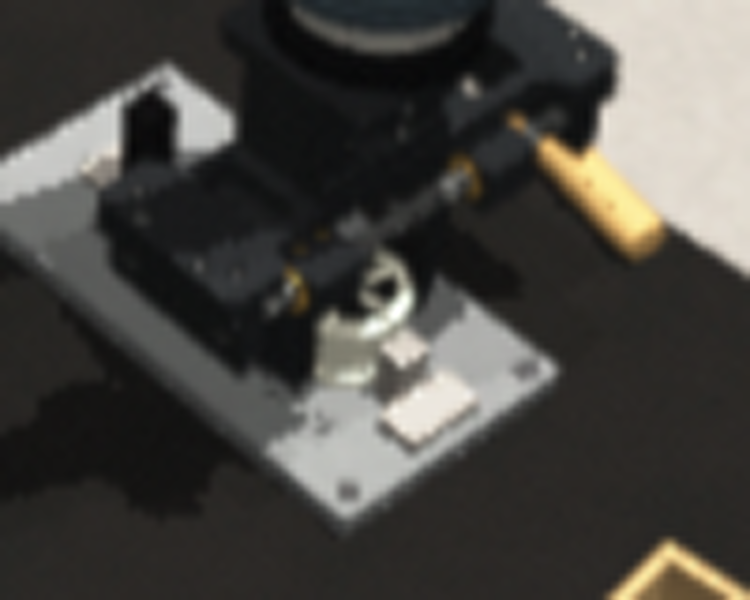

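step_arm([
  [[0.75,0,0.0005,0,0,0,0],[0.75,0,0.0005,0,0,0,0],[0.75,0,0.0005,0,0,0,0],[0.75,0,0.0005,0,0,0,0],[0.75,0,0.0005,0,0,0,0],[0.75,0,-0.03,0,0,0,0],[0.75,0,-0.07,0,0,0,0],[0.75,-0.03,-0.07,0,0,0,0],[0.75,-0.065,-0.07,0,0,0,0],[0.75,-0.106,-0.07,0,0,0,0]],
])

```text
time: 28.37
tool_pos: [0.6497, 0.0322, 0.152]
ee_rot: [-0.484, 0.483, -0.516, 0.517]
ft_force: [0.9, 0.7, -0.1]
grip_width: 0.0662
```

step_arm([
  [[0.75,0,0,0,0,0,0],[0.75,0,0,0,0,0,0],[0.75,0,0,0,0,0,0],[0.75,0,0,0,0,0,0],[0.75,0,0,0,0,0,0],[0.75,0,0,0,0,0,0],[0.75,0,0,0,0,0,0],[0.75,0,0,0,0,0,0],[0.75,0,0,0,0,0,0],[0.75,0,0,0,0,0,0]],
])

```text
time: 29.2
tool_pos: [0.6489, 0.0325, 0.1505]
ee_rot: [0.484, -0.484, 0.516, -0.516]
ft_force: [0.3, -0.1, -0.1]
grip_width: 0.0664
```

```bash
python3 -c "
from h import *
go(.64+.132*.063,-.098+.132*.998,.09,-3.6)
snap('wrist','w11');snap('side','s11')
c=np.zeros((600,800,3),np.uint8)
c[:500,:480]=cv2.resize(cv2.imread('pics/w11.png')[60:360,180:468],(480,500))
c[:320,480:]=cv2.resize(cv2.imread('pics/s11.png')[160:240,320:400],(320,320),interpolation=cv2.INTER_CUBIC)
c[320:600,480:]=cv2.resize(cv2.imread('pics/s11.png')[160:268,245:368],(320,280),interpolation=cv2.INTER_CUBIC)
cv2.imwrite('pics/c11.png',c)"
```

```text
t 29.2 pos [0.6489 0.0325 0.1505] shift [-0.0012  0.0605 -0.0007] turn [ 0.    -0.001 -0.   ] w 0.0664 F [ 0.3 -0.1 -0.1]
```

View pics/c11.png

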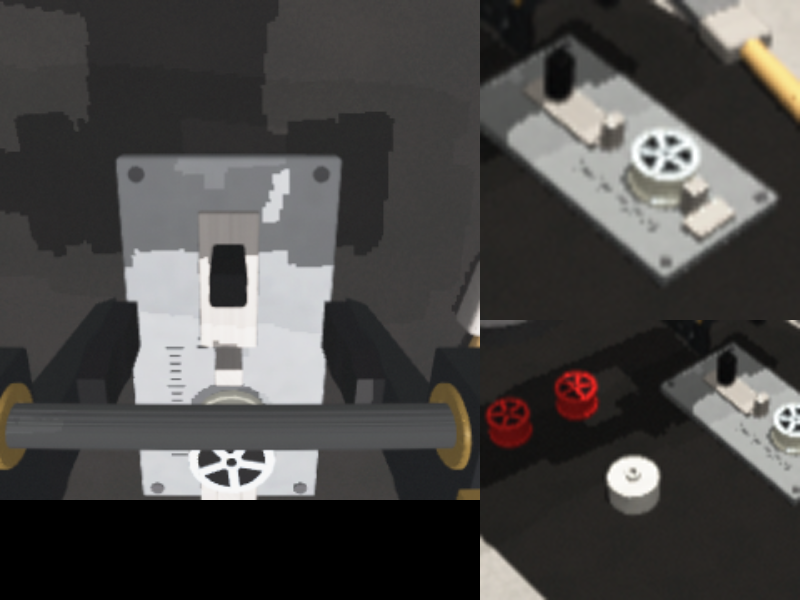

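The rim stands upright between the jaws and hub52 is still in place. Lower onto the thumb grip and slide.

step_arm([
  [[0.75,0.0005,0.025,-0.0007,0,0,0],[0.75,0.0005,0.045,-0.0007,0,0,0],[0.75,0.0005,0.0605,-0.0007,0,0,0],[0.75,0.0005,0.0605,-0.0007,0,0,0],[0,0.0005,0.0605,-0.0007,0,0,0],[0,0.0005,0.0605,-0.0007,0,0,0],[0,0.0005,0.0605,-0.0007,0,0,0],[0,0.0005,0.0605,-0.0007,0,0,0],[0,0.0005,0.0605,-0.0007,0,0,0],[0,0.0005,0.0605,-0.0007,0,0,0]],
], squeeze=12)

```text
time: 30.13
tool_pos: [0.6486, 0.0323, 0.0908]
ee_rot: [-0.484, 0.484, -0.515, 0.516]
ft_force: [0.0, 0.6, 0.1]
grip_width: 0.0285
```

step_arm([
  [[0,0,0,0,0,0,0],[0,0,0,0,0,0,0],[0,0,0,0,0,0,0],[0,0,0,0,0,0,0],[0,0,0,0,0,0,0],[0,0,0,0,0,0,0],[0,0,0,0,0,0,0],[0,0,0,0,0,0,0],[0,0,0,0,0,0,0],[0,0,0,0,0,0,0]],
])

```text
time: 30.97
tool_pos: [0.648, 0.0323, 0.0902]
ee_rot: [0.484, -0.484, 0.516, -0.515]
ft_force: [-3.2, -0.4, 5.5]
grip_width: 0.0158
```

step_arm([
  [[0,0.002,0,0,0,0,0],[0,0.004,0,0,0,0,0],[0,0.006,0,0,0,0,0],[0,0.008,0,0,0,0,0],[0,0.01,0,0,0,0,0],[0,0.012,0,0,0,0,0],[0,0.014,0,0,0,0,0],[0,0.016,0,0,0,0,0],[0,0.017,0,0,0,0,0],[0,0.018,0,0,0,0,0]],
])

```text
time: 31.8
tool_pos: [0.6469, 0.0145, 0.0902]
ee_rot: [0.484, -0.484, 0.516, -0.515]
ft_force: [-3.8, 2.5, 5.4]
grip_width: 0.0158
```

step_arm([
  [[0,0.001,0,0,0,0,0],[0,0.002,0,0,0,0,0],[0,0.003,0,0,0,0,0],[0,0.004,0,0,0,0,0],[0,0.005,0,0,0,0,0],[0,0.006,0,0,0,0,0],[0,0.007,0,0,0,0,0],[0,0.0075,0,0,0,0,0],[0,0.008,0,0,0,0,0],[0,0.008,0,0,0,0,0]],
])

```text
time: 32.63
tool_pos: [0.6464, 0.0067, 0.0902]
ee_rot: [0.484, -0.484, 0.516, -0.515]
ft_force: [-3.7, 1.7, 5.1]
grip_width: 0.0157
```

```bash
python3 -c "
from h import *
F=[]
snap('side','s12')
for i in range(8): cams.get_image('side');F.append(st()['ft_force'])
print(np.mean(F,0)); go(.64+.103*.063,-.098+.103*.998,.09,-3.6)
"
```

```text
[-4.14046427  1.80712611  5.64509896]
t 33.08 pos [0.6464 0.0068 0.0902] shift [0.002  0.0002 0.0002] turn [ 0.0006 -0.0005 -0.0005] w 0.0158 F [-4.6  1.2  5.7]
```

step_arm([
  [[0,0.0005,0,0,0,0,0],[0,0.001,0,0,0,0,0],[0,0.0015,0,0,0,0,0],[0,0.002,0,0,0,0,0],[0,0.002,0,0,0,0,0],[0,0.002,0,0,0,0,0],[0,0.002,0,0,0,0,0],[0,0.002,0,0,0,0,0],[0,0.002,0,0,0,0,0],[0,0.002,0,0,0,0,0]],
])

```text
time: 33.92
tool_pos: [0.6462, 0.005, 0.0902]
ee_rot: [0.484, -0.484, 0.516, -0.515]
ft_force: [-4.6, 3.0, 5.3]
grip_width: 0.016
```

```bash
python3 -c "
from h import *
F=[]
snap('side','s13')
for i in range(7): cams.get_image('side');F.append(st()['ft_force'])
print(np.mean(F,0)); go(.64+.103*.063,-.098+.103*.998,.09,-3.6)
"
```

```text
[-3.83446654  3.07363333  5.19109587]
t 34.32 pos [0.6463 0.005  0.0902] shift [0.0002 0.0002 0.0002] turn [ 0.0005 -0.0005 -0.0009] w 0.0159 F [-4.5  2.3  4.9]
```

step_arm([
  [[0,0.0005,0,0,0,0,0],[0,0.001,0,0,0,0,0],[0,0.001,0,0,0,0,0],[0,0.001,0,0,0,0,0],[0,0.001,0,0,0,0,0],[0,0.001,0,0,0,0,0],[0,0.001,0,0,0,0,0],[0,0.001,0,0,0,0,0],[0,0.001,0,0,0,0,0],[0,0.001,0,0,0,0,0]],
])

```text
time: 35.15
tool_pos: [0.6462, 0.0042, 0.0902]
ee_rot: [0.484, -0.484, 0.516, -0.515]
ft_force: [-2.9, 3.9, 4.6]
grip_width: 0.016
```

```bash
python3 -c "
from h import *
F=[]
snap('side','s14')
for i in range(7): cams.get_image('side');F.append(st()['ft_force'])
print(np.mean(F,0)); go(.64+.103*.063,-.098+.103*.998,.09,-3.6)
a,b,c=[cv2.imread(f'pics/s{i}.png')[160:240,320:400].astype(int) for i in (12,13,14)]
print(abs(a-b).max(2)[25:].mean(),abs(c-b).max(2)[25:].mean(),(abs(c-b).max(2)[25:]>25).sum(),(abs(a-b).max(2)[25:]>25).sum())
"
```

```text
[-3.80973922  3.18433029  5.76843859]
t 35.55 pos [0.6462 0.0041 0.0902] shift [-0.0007  0.0002  0.0002] turn [ 0.0005 -0.0005 -0.001 ] w 0.016 F [-3.5  3.1  5.8]
1.5525 1.1629545454545454 5 36
```

The force rises with further travel (1.8 → 3.1 → 3.2 N) and the picture no longer changes, so the rim is seated. Hold, pull back and go over the rim.

step_arm([
  [[0,0,0,0,0,0,0],[0,0,0,0,0,0,0],[0,0,0,0,0,0,0],[0,0,0,0,0,0,0],[0,-0.003,0,0,0,0,0],[0,-0.006,0,0,0,0,0],[0,-0.01,0,0,0,0,0],[0,-0.014,0,0,0,0,0],[0,-0.018,0,0,0,0,0],[0,-0.022,0,0,0,0,0]],
])

```text
time: 36.38
tool_pos: [0.6476, 0.0252, 0.0902]
ee_rot: [0.484, -0.484, 0.516, -0.516]
ft_force: [-4.0, -0.2, 4.9]
grip_width: 0.0158
```

step_arm([
  [[0,-0.004,0,0,0,0,0],[0,-0.008,0,0,0,0,0],[0,-0.01,0,0,0,0,0],[0,-0.01,0,0,0,0,0],[0,-0.01,0,0,0,0,0],[0.75,-0.01,0,0,0,0,0],[0.75,-0.01,0,0,0,0,0],[0.75,-0.01,0,0,0,0,0],[0.75,-0.01,0,0,0,0,0],[0.75,-0.01,0,0,0,0,0]],
])

```text
time: 37.22
tool_pos: [0.6485, 0.0353, 0.0899]
ee_rot: [-0.484, 0.484, -0.516, 0.516]
ft_force: [-0.9, 0.1, -1.1]
grip_width: 0.047
```

step_arm([
  [[0.75,0,0,0,0,0,0],[0.75,0,0,0,0,0,0],[0.75,0,-0.03,0,0,0,0],[0.75,0,-0.06,0,0,0,0],[0.75,0.03,-0.06,0,0,0,0],[0.75,0.06,-0.06,0,0,0,0],[0.75,0.09,-0.06,0,0,0,0],[0.75,0.111,-0.06,0,0,0,0],[0.75,0.111,-0.06,0,0,0,0],[0.75,0.111,-0.06,0,0,0,0]],
])

```text
time: 38.05
tool_pos: [0.6413, -0.0766, 0.1501]
ee_rot: [-0.483, 0.483, -0.516, 0.516]
ft_force: [-1.0, 0.9, -0.4]
grip_width: 0.0662
```

step_arm([
  [[0.75,0,0,0,0,0,0],[0.75,0,0,0,0,0,0],[0.75,0,0,0,0,0,0],[0.75,0,0,0,0,0,0],[0.75,0,0,0,0,0,0],[0.75,0,0,0,0,0,0],[0.75,0,0,0,0,0,0],[0.75,0,0,0,0,0,0],[0.75,0,0,0,0,0,0],[0.75,0,0,0,0,0,0]],
])

```text
time: 38.88
tool_pos: [0.6414, -0.0755, 0.15]
ee_rot: [-0.484, 0.484, -0.516, 0.516]
ft_force: [0.7, 0.2, 0.8]
grip_width: 0.0659
```

```bash
cat >> h.py <<'E'
def whites(f,roi,z,th=190):
    "white blobs in roi(c0,r0,c1,r1): centre pixel, area, world at z"
    a=cv2.imread(f'pics/{f}.png');c0,r0,c1,r1=roi;m=(a[r0:r1,c0:c1].min(2)>th).astype(np.uint8)
    n,_,S,C=cv2.connectedComponentsWithStats(m)
    for i in range(1,n):
        if S[i][4]>20: p=C[i]+[c0,r0];print(p.round(1),S[i],ray(f,p,z)[0].round(4))
E
python3 -c "
from h import *
go(.64+.023*.063,-.098+.023*.998,.0815,-3.6)
snap('wrist','w15');snap('side','s15')
print('rim proj',proj('w15',[[.64+.023*.063,-.098+.023*.998,.042]]),proj('s15',[[.64+.023*.063,-.098+.023*.998,.042],[.4762,-.0066,.03]]))
# rim tests: hub hole centre via dark blob near projection
a=cv2.cvtColor(cv2.imread('pics/w15.png'),6);u,v=proj('w15',[[.6414,-.075,.042]])[0].astype(int)
np.set_printoptions(linewidth=300)
print(u,v);print(a[v-36:v+40:3,u-39:u+40:3])
whites('s0' if 0 else 's15',(280,190,340,260),.03)
"
```

```text
t 38.88 pos [ 0.6414 -0.0755  0.15  ] shift [-0.0005  0.0685  0.0001] turn [-0.     -0.0008 -0.    ] w 0.0659 F [0.7 0.2 0.8]
rim proj [[317.90203826 225.57793356]] [[365.31944488 197.80496647]
 [302.8670577  218.900849  ]]
317 225
[[120 119 119 120 119 117 118 120 119 120 136 197 205 213 214 213 197 166 133 121 163 203 202 201 119 118 120]
 [101  85  85 121 120 119 120 119 130 188 191 152 143 145 143 144 143 170 204 161 140 161 162 160 120 121 122]
 [119 119 120 119 120 119 120 128 203 149 141 141 142 138 140 143 142 143 141 175 192 121 118 120 120 121 122]
 [107  78  78 121 119 119 124 200 137 139 144 196 205 212 213 213 200 180 144 140 160 183 120 120 120 121 121]
 [122 122 121 121 120 119 196 139 146 197 208 208 208 208 208 207 209 208 208 197 137 179 128 120 120 119 120]
 [111  84  84 121 120 120 183 174 208 208 208 165 103  35  37  59 114 187 193 208 205 150 202 119 119 119 120]
 [121 121 120 119 119 159 159 206 203 182  36  36  37  35  36  34  36 199 207 203 207 242 187 120 120 119 120]
 [168 170 100  98 120 161 207 207 207 207 150  35  35  36  35  36 134 206 197  34 184 247 2
[... 1375 characters left out ...]
12 212 116 103 186 247 247 247 247 247 247 247 247 246 145 197 199 198 197 196 199 200]
 [216 216 215 215 214 214 214 133 146 147 136 238 242 244 245 246 217 140 139 136 206 209 197 197 198 198 200]
 [214 215 214 214 215 215 215 240 243 243 231 235 236 235 236 234 224 243 243 243 214 213 212 211 208 209 196]
 [213 213 214 214 214 214 214 237 242 242 230 235 234 235 234 235 236 242 242 243 214 212 212 210 210 211 210]
 [214 213 213 212 214 213 214 234 242 242 236 241 241 239 239 233 237 242 243 243 215 215 211 211 210 212 213]
 [214 214 212 212 212 213 213 232 240 240 240 239 239 240 240 240 241 241 241 242 215 213 212 213 213 214 213]]
[305.7 225. ] [18 32 15  6 46] [ 0.4678 -0.0269  0.03  ]
```

The rim's centre hole is at (318.5,226.5), against (317.9,225.6) predicted for seating on the fixed jaw. Pick it up and carry it to the steel tub.

step_arm([
  [[0.75,0,0.025,0,0,0,0],[0.75,0,0.05,0,0,0,0],[0.75,0,0.0705,0,0,0,0],[0.75,0,0.0705,0,0,0,0],[0,0,0.0705,0,0,0,0],[0,0,0.0705,0,0,0,0],[0,0,0.0705,0,0,0,0],[0,0,0.0705,0,0,0,0],[0,0,0.0705,0,0,0,0],[0,0,0.0705,0,0,0,0]],
], squeeze=12)

```text
time: 39.82
tool_pos: [0.6415, -0.0755, 0.0799]
ee_rot: [-0.484, 0.484, -0.515, 0.516]
ft_force: [-0.6, 0.1, 0.6]
grip_width: 0.0449
```

step_arm([
  [[0,0,0,0,0,0,0],[0,0,0,0,0,0,0],[0,0,0,0,0,0,0],[0,-0.003,-0.01,0,0,0,0],[0,-0.003,-0.035,0,0,0,0],[0,-0.003,-0.07,0,0,0,0],[0,-0.03,-0.075,-0.008,0,0,0],[0,-0.06,-0.075,-0.016,0,0,0],[0,-0.095,-0.075,-0.025,0,0,0],[0,-0.13,-0.075,-0.034,0,0,0]],
])

```text
time: 40.65
tool_pos: [0.6154, 0.0575, 0.1555]
ee_rot: [-0.484, 0.483, -0.516, 0.516]
ft_force: [0.2, -0.2, -0.3]
grip_width: 0.0446
```

step_arm([
  [[0,-0.035,0,-0.009,0,0,0],[0,-0.07,0,-0.018,0,0,0],[0,-0.105,0,-0.027,0,0,0],[0,-0.14,0,-0.036,0,0,0],[0,-0.175,0,-0.045,0,0,0],[0,-0.21,0,-0.054,0,0,0],[0,-0.245,0,-0.063,0,0,0],[0,-0.271,0,-0.07,0,0,0],[0,-0.271,0,-0.07,0,0,0],[0,-0.271,0,-0.07,0,0,0]],
])

```text
time: 41.48
tool_pos: [0.5622, 0.3329, 0.1548]
ee_rot: [-0.485, 0.485, -0.515, 0.515]
ft_force: [-0.8, 0.2, -0.3]
grip_width: 0.045
```

step_arm([
  [[0,0,0,0,0,0,0],[0,0,0,0,0,0,0],[0,0,0,0,0,0,0],[0,0,0,0,0,0,0],[0,0,0,0,0,0,0],[0,0,0,0,0,0,0],[0,0,0,0,0,0,0],[0,0,0,0,0,0,0],[0,0,0,0,0,0,0],[0,0,0,0,0,0,0]],
])

```text
time: 42.32
tool_pos: [0.563, 0.3313, 0.1545]
ee_rot: [0.484, -0.484, 0.516, -0.516]
ft_force: [-0.1, 0.9, 0.7]
grip_width: 0.0448
```

```bash
python3 -c "
from h import *
go(.563,.332,.0745,-3.6)
snap('wrist','w16');snap('top','t16');
whites('t16',(310,210,350,260),.03,170)
# tub rim in side0: circle fit check via grey mask in top0
a=cv2.imread('pics/top0.png').astype(int);m=((a.max(2)-a.min(2)<14)&(a.max(2)<125)).astype(np.uint8)[160:240,165:219]
n,_,S,C=cv2.connectedComponentsWithStats(m);i=1+S[1:,4].argmax();print(C[i]+[165,160],S[i],ray('top0',C[i]+[165,160],.02))
"
```

```text
t 42.32 pos [0.563  0.3313 0.1545] shift [-0.0007  0.08   -0.    ] turn [ 0.0001 -0.0006  0.    ] w 0.0448 F [-0.1  0.9  0.7]
[330.9 233.4] [ 11  14  21  20 329] [ 0.4747 -0.0071  0.03  ]
[198.05726698 201.17772512] [   7    9   47   71 2532] [[0.56345791 0.35353787 0.02      ]]
```

step_arm([
  [[0,0,0.025,0,0,0,0],[0,0,0.05,0,0,0,0],[0,0,0.07,0,0,0,0],[0,0,0.075,0,0,0,0],[0,0,0.08,0,0,0,0],[0,0,0.08,0,0,0,0],[0.75,0,0.08,0,0,0,0],[0.75,0,0.08,0,0,0,0],[0.75,0,0.08,0,0,0,0],[0.75,0,0.08,0,0,0,0]],
])

```text
time: 43.25
tool_pos: [0.5637, 0.3316, 0.0758]
ee_rot: [-0.485, 0.483, -0.515, 0.516]
ft_force: [0.1, 0.1, -0.0]
grip_width: 0.0656
```

step_arm([
  [[0.75,0,0,0,0,0,0],[0.75,0,0,0,0,0,0],[0.75,0,-0.03,0,0,0,0],[0.75,0,-0.07,0,0,0,0],[1,0.03,-0.08,-0.0057,0,0,0],[1,0.06,-0.08,-0.0115,0,0,0],[1,0.09,-0.08,-0.0172,0,0,0],[1,0.12,-0.08,-0.023,0,0,0],[1,0.15,-0.08,-0.0287,0,0,0],[1,0.18,-0.08,-0.0345,0,0,0]],
])

```text
time: 44.08
tool_pos: [0.5166, 0.1527, 0.1548]
ee_rot: [-0.484, 0.484, -0.515, 0.516]
ft_force: [0.7, -0.2, -0.0]
grip_width: 0.0882
```

step_arm([
  [[1,0.03,0,-0.0057,0,0,0],[1,0.06,0,-0.0115,0,0,0],[1,0.09,0,-0.0172,0,0,0],[1,0.12,0,-0.023,0,0,0],[1,0.15,0,-0.0287,0,0,0],[1,0.163,0,-0.031,0,0,0],[1,0.163,0,-0.031,0,0,0],[1,0.163,0,-0.031,0,0,0],[1,0.163,0,-0.031,0,0,0],[1,0.163,0,-0.031,0,0,0]],
])

```text
time: 44.92
tool_pos: [0.4761, -0.0059, 0.1546]
ee_rot: [-0.484, 0.484, -0.515, 0.515]
ft_force: [-0.3, -0.2, 0.3]
grip_width: 0.0881
```

step_arm([
  [[1,0,0,0,0,0,0],[1,0,0,0,0,0,0],[1,0,0,0,0,0,0],[1,0,0,0,0,0,0],[1,0,0,0,0,0,0],[1,0,0,0,0,0,0],[1,0,0,0,0,0,0],[1,0,0,0,0,0,0],[1,0,0,0,0,0,0],[1,0,0,0,0,0,0]],
])

```text
time: 45.75
tool_pos: [0.4759, -0.0069, 0.1545]
ee_rot: [0.484, -0.484, 0.516, -0.516]
ft_force: [0.1, 0.6, -0.1]
grip_width: 0.0881
```

```bash
python3 -c "
from h import *
go(.476,-.0067,.068,-3.6)
snap('wrist','w17');snap('top','t17');snap('side','s17')
print('pred',proj('w17',[[.476,-.0067,.03]]))
whites('w17',(250,150,400,320),.03,170)
print('tub');whites('t17',(172,165,236,235),.035,150);whites('s17',(220,120,290,170),.035,130)
print('box');whites('t17',(405,165,480,240),.035,225)
"
```

```text
t 45.75 pos [ 0.4759 -0.0069  0.1545] shift [-0.0002  0.0865  0.0001] turn [ 0.0001 -0.0008  0.    ] w 0.0881 F [ 0.1  0.6 -0.1]
pred [[317.95707978 217.72511699]]
[318.1 216.4] [  37   37   63   59 2701] [ 0.4761 -0.0056  0.03  ]
tub
[186.2 171.4] [  0   0  46  29 410] [0.6433 0.3858 0.035 ]
[205.8 200.9] [ 24  27  21  19 278] [0.5615 0.3278 0.035 ]
[182.2 228.2] [  0  45  43  25 269] [0.4881 0.3877 0.035 ]
[239.4 135.4] [  0   0  62  50 850] [0.5601 0.3921 0.035 ]
[252.3 144.3] [ 25  19  16  12 118] [0.5627 0.3272 0.035 ]
[254.8 153.3] [28 29 13  7 25] [0.542  0.2869 0.035 ]
box
[437.2 213.7] [ 26  42  14  14 146] [ 0.526  -0.2946  0.035 ]
```

The rim is in the tub and hub52 is where expected. A numeric check suggests hub40 has shifted inside the box, so I'll confirm that while fetching hub52.

step_arm([
  [[1,0,0.025,0,0,0,0],[1,0,0.05,0,0,0,0],[1,0,0.075,0,0,0,0],[1,0,0.0865,0,0,0,0],[1,0,0.0865,0,0,0,0],[0,0,0.0865,0,0,0,0],[0,0,0.0865,0,0,0,0],[0,0,0.0865,0,0,0,0],[0,0,0.0865,0,0,0,0],[0,0,0.0865,0,0,0,0]],
], squeeze=15)

```text
time: 46.73
tool_pos: [0.4763, -0.0069, 0.0687]
ee_rot: [-0.484, 0.484, -0.515, 0.516]
ft_force: [-0.3, -0.0, -0.3]
grip_width: 0.0569
```

step_arm([
  [[0,0,0,0,0,0,0],[0,0,0,0,0,0,0],[0,0,0,0,0,0,0],[0,0,0,0,0,0,0],[0,0,-0.03,0,0,0,0],[0,0,-0.06,0,0,0,0],[0,0,-0.0825,0,0,0,0],[0,0.009,-0.0825,0.03,0,0,0],[0,0.018,-0.0825,0.06,0,0,0],[0,0.027,-0.0825,0.09,0,0,0]],
])

```text
time: 47.57
tool_pos: [0.5649, -0.0397, 0.151]
ee_rot: [-0.484, 0.484, -0.515, 0.516]
ft_force: [-0.1, 0.0, -1.6]
grip_width: 0.0513
```

step_arm([
  [[0,0.009,0,0.03,0,0,0],[0,0.018,0,0.06,0,0,0],[0,0.025,0,0.0794,0,0,0],[0,0.025,0,0.0794,0,0,0],[0,0.025,0,0.0794,0,0,0],[0,0.025,0,0.0794,0,0,0],[0,0.025,0,0.0794,0,0,0],[0,0.025,0,0.0794,0,0,0],[0,0.025,0,0.0794,0,0,0],[0,0.025,0,0.0794,0,0,0]],
])

```text
time: 48.4
tool_pos: [0.6413, -0.0692, 0.1508]
ee_rot: [-0.484, 0.484, -0.516, 0.516]
ft_force: [-1.3, -0.6, -2.1]
grip_width: 0.0518
```

```bash
python3 -c "
from h import *
go(.6418,-.0691,.0803,-3.6)
snap('wrist','w18')
for f in ['s8','s17']: whites(f,(380,240,450,310),.035,190);print()
# jaw face position: sliding jaw top expected at opening 68
print('jaw proj',proj('w18',[[.64+.063*k/1e3,-.098+.998*k/1e3,.038] for k in (60,65,70,75)]))
a=cv2.cvtColor(cv2.imread('pics/w18.png'),6);np.set_printoptions(linewidth=300);print(a[110:210:3,314:326:3].T)
"
```

```text
t 48.4 pos [ 0.6413 -0.0692  0.1508] shift [-0.0001  0.0705  0.0005] turn [-0.0001 -0.0003  0.    ] w 0.0518 F [-1.3 -0.6 -2.1]
[404.  262.7] [ 16  16  17  14 172] [ 0.556  -0.2755  0.035 ]
[392.7 307.4] [ 6 64 14  6 50] [ 0.4469 -0.3311  0.035 ]

[403.1 275.5] [ 15  28  17  16 195] [ 0.5266 -0.2962  0.035 ]
[447.8 306.1] [65 62  5  8 23] [ 0.5357 -0.4114  0.035 ]
[392.8 307.3] [ 6 64 15  6 55] [ 0.4472 -0.3311  0.035 ]

jaw proj [[318.45658893 184.4496272 ]
 [318.45464047 177.80061708]
 [318.45264125 171.04973603]
 [318.45058991 164.19575676]]
[[158 158 158 171 179 178 177 176 176 174 173 173 172 160  99 100 176 171 168 169 115 122 121 121 120 121 121 121 121 121 121 121 120 120]
 [158 157 155 156 177 177 175 175 173 173 171 171 171 170 100 101 177 171 169 164 115 121 121 120 121 121 121 121 121 122 123 122 122 121]
 [152 152 152 151 172 173 172 171 171 170 169 168 168 167 101 102 180 174 167 167 114 121 120 120 121 122 120 121 121 121 121 122 121 121]
 [159 157 158 156 159 179 178 177 176 175 174 174 172 173 101 103 178 177 171 154 115 121 121 120 122 123 121 121 121 121 121 122 120 120]]
```

Hub40 was knocked inside the box but is still in it. The jaw opening is about 70 mm. Place hub52 and move to the grip.

step_arm([
  [[0,0,0.025,0.0005,0,0,0],[0,0,0.05,0.0005,0,0,0],[0,0,0.06,0.0005,0,0,0],[0,0,0.066,0.0005,0,0,0],[0,0,0.0705,0.0005,0,0,0],[0,0,0.0705,0.0005,0,0,0],[0,0,0.0705,0.0005,0,0,0],[0.8,0,0.0705,0.0005,0,0,0],[0.8,0,0.0705,0.0005,0,0,0],[0.8,0,0.0705,0.0005,0,0,0]],
])

```text
time: 49.28
tool_pos: [0.6429, -0.0697, 0.0811]
ee_rot: [-0.484, 0.484, -0.515, 0.516]
ft_force: [0.4, -0.2, 0.3]
grip_width: 0.0694
```

step_arm([
  [[0.8,0,0,0,0,0,0],[0.8,0,0,0,0,0,0],[0.8,0,0,0,0,0,0],[0.8,0,-0.03,0,0,0,0],[0.8,0,-0.07,0,0,0,0],[0.8,-0.03,-0.07,0,0,0,0],[0.8,-0.06,-0.07,0,0,0,0],[0.8,-0.09,-0.07,0,0,0,0],[0.8,-0.1035,-0.07,0,0,0,0],[0.8,-0.1035,-0.07,0,0,0,0]],
])

```text
time: 50.12
tool_pos: [0.6485, 0.0367, 0.15]
ee_rot: [0.485, -0.485, 0.515, -0.515]
ft_force: [-0.7, -0.5, 0.2]
grip_width: 0.0708
```

step_arm([
  [[0.8,0,0,0,0,0,0],[0.8,0,0,0,0,0,0],[0.8,0,0,0,0,0,0],[0.8,0,0,0,0,0,0],[0.8,0,0,0,0,0,0],[0.8,0,0,0,0,0,0],[0.8,0,0,0,0,0,0],[0.8,0,0,0,0,0,0],[0.8,0,0,0,0,0,0],[0.8,0,0,0,0,0,0]],
])

```text
time: 50.95
tool_pos: [0.6487, 0.0338, 0.15]
ee_rot: [-0.484, 0.484, -0.516, 0.516]
ft_force: [-0.6, 0.1, 0.6]
grip_width: 0.0704
```

```bash
python3 -c "
from h import *
go(.64+.1325*.063,-.098+.1325*.998,.09,-3.6)
snap('side','s19');snap('wrist','w19')
print(proj('s19',[[.6418,-.0691,.05],[.6418,-.0691,.042]]),proj('w19',[[.6418,-.0691,.05],[.6418,-.0691,.042]]))
whites('s19',(335,170,400,230),.042,200)
a=cv2.cvtColor(cv2.imread('pics/s19.png'),6);np.set_printoptions(linewidth=300);print(a[182:216:1,350:384:2])
"
```

```text
t 50.95 pos [0.6487 0.0338 0.15  ] shift [-0.0004  0.06   -0.0004] turn [-0.     -0.0007  0.    ] w 0.0704 F [-0.6  0.1  0.6]
[[363.99272756 194.53473112]
 [363.77022438 196.58442571]] [[317.4872508  340.84426782]
 [317.49885252 333.71168292]]
[365.  196.9] [ 21  20  19  15 202] [ 0.6433 -0.0723  0.042 ]
[376.9 213.3] [37 40 11  8 46] [ 0.6219 -0.1333  0.042 ]
[[170 170 171 169 164  87  37  34  35  36  34  35  38  39  38  38  37]
 [171 170 170 169 169 144  65  35  36  34  35  35  38  38  39  38  37]
 [172 170 169 168 168 169 120  44  36  36  38  38  39  38  38  37  37]
 [169 168 168 168 168 169 162  88  37  37  38  40  40  40  39  38  36]
 [169 167 168 167 168 168 173 154  61  39  39  39  39  38  36  37  37]
 [182 178 175 166 168 173 183 183 124  47  40  39  40  37  38  37  36]
 [192 206 197 173 174 183 186 186 181  88  41  39  40  39  38  37  36]
 [167 224 202 182 183 184 187 188 185 150  57  39  39  39  39  36  36]
 [143 225 152 177 185 187 209 211 211 190 120  45  38  38  38  38  37]
 [110 207 101 176 188 219 241 243 243 228 198  77  39  38  38  38  38]
 [101 109  92 177 220 246 2
[... 977 characters left out ...]
115  90  92  95  97  99 110 114 124 220 221 209 182 183 181]
 [173 143 137  95  93  97  99 102 109 112  94 200 210 133 180 182 181]
 [182 177 168 104  93  98 100 106 108 110  83 113 150 110 185 184 179]
 [183 183 159 111  97 100 104 106 109 111  80  75  96 119 206 194 178]
 [184 184 177 137 128 121 108 110 112 119  78  74  91 141 231 216 177]
 [183 184 182 164 167 161 136 128 138 133  76  75 106 195 226 224 191]
 [182 182 181 145 157 168 179 164 177 142  85  86 161 224 224 225 225]
 [180 183 183 176 174 159 183 182 183 179 125 155 217 225 225 223 205]
 [179 182 183 183 183 167 171 183 184 183 172 226 223 225 224 213 138]
 [157 183 184 183 183 150 146 174 184 184 171 223 224 224 221 174 134]]
```

Hub52 stands upright. Close the jaw on it in the same way.

step_arm([
  [[0.8,0,0.025,0,0,0,0],[0.8,0,0.045,0,0,0,0],[0.8,0,0.06,0,0,0,0],[0.8,0,0.06,0,0,0,0],[0,0,0.06,0,0,0,0],[0,0,0.06,0,0,0,0],[0,0,0.06,0,0,0,0],[0,0,0.06,0,0,0,0],[0,0,0.06,0,0,0,0],[0,0,0.06,0,0,0,0]],
], squeeze=12)

```text
time: 51.88
tool_pos: [0.6491, 0.0337, 0.0908]
ee_rot: [-0.484, 0.484, -0.515, 0.516]
ft_force: [0.6, 0.4, 0.8]
grip_width: 0.0324
```

step_arm([
  [[0,0,0,0,0,0,0],[0,0,0,0,0,0,0],[0,0,0,0,0,0,0],[0,0,0,0,0,0,0],[0,0,0,0,0,0,0],[0,0,0,0,0,0,0],[0,0,0,0,0,0,0],[0,0,0,0,0,0,0],[0,0,0,0,0,0,0],[0,0,0,0,0,0,0]],
])

```text
time: 52.72
tool_pos: [0.6482, 0.0339, 0.0901]
ee_rot: [0.484, -0.484, 0.516, -0.515]
ft_force: [-5.0, -0.8, 5.2]
grip_width: 0.0161
```

step_arm([
  [[0,0.002,0,0,0,0,0],[0,0.004,0,0,0,0,0],[0,0.006,0,0,0,0,0],[0,0.008,0,0,0,0,0],[0,0.01,0,0,0,0,0],[0,0.011,0,0,0,0,0],[0,0.012,0,0,0,0,0],[0,0.013,0,0,0,0,0],[0,0.014,0,0,0,0,0],[0,0.015,0,0,0,0,0]],
])

```text
time: 53.55
tool_pos: [0.6472, 0.0191, 0.0901]
ee_rot: [0.484, -0.484, 0.516, -0.515]
ft_force: [-5.5, 1.6, 5.4]
grip_width: 0.0157
```

step_arm([
  [[0,0.001,0,0,0,0,0],[0,0.002,0,0,0,0,0],[0,0.003,0,0,0,0,0],[0,0.004,0,0,0,0,0],[0,0.005,0,0,0,0,0],[0,0.006,0,0,0,0,0],[0,0.0065,0,0,0,0,0],[0,0.007,0,0,0,0,0],[0,0.007,0,0,0,0,0],[0,0.007,0,0,0,0,0]],
])

```text
time: 54.38
tool_pos: [0.6468, 0.0125, 0.0901]
ee_rot: [0.484, -0.484, 0.516, -0.515]
ft_force: [-5.4, 3.6, 5.7]
grip_width: 0.0162
```

```bash
python3 -c "
from h import *
F=[]
snap('side','s20')
for i in range(7): cams.get_image('side');F.append(st()['ft_force'])
print(np.mean(F,0)); go(.64+.1085*.063,-.098+.1085*.998,.09,-3.6)
"
```

```text
[-5.45923377  2.54102429  5.69652431]
t 54.78 pos [0.6468 0.0125 0.0901] shift [0.0022 0.0001 0.0001] turn [ 0.0013 -0.0005 -0.0009] w 0.0161 F [-4.6  1.6  5. ]
```

step_arm([
  [[0,0.0005,0,0,0,0,0],[0,0.001,0,0,0,0,0],[0,0.0015,0,0,0,0,0],[0,0.002,0,0,0,0,0],[0,0.002,0,0,0,0,0],[0,0.002,0,0,0,0,0],[0,0.002,0,0,0,0,0],[0,0.002,0,0,0,0,0],[0,0.002,0,0,0,0,0],[0,0.002,0,0,0,0,0]],
])

```text
time: 55.62
tool_pos: [0.6467, 0.0106, 0.0901]
ee_rot: [0.484, -0.484, 0.516, -0.515]
ft_force: [-5.2, 2.8, 5.3]
grip_width: 0.0157
```

```bash
python3 -c "
from h import *
F=[]
snap('side','s21')
for i in range(7): cams.get_image('side');F.append(st()['ft_force'])
print(np.mean(F,0)); go(.64+.1085*.063,-.098+.1085*.998,.09,-3.6)
"
```

```text
[-4.95143205  2.73268988  5.68607246]
t 56.02 pos [0.6467 0.0106 0.0901] shift [0.0003 0.0001 0.0002] turn [ 0.0013 -0.0005 -0.0009] w 0.0157 F [-5.   2.5  5.5]
```

step_arm([
  [[0,0.0005,0,0,0,0,0],[0,0.001,0,0,0,0,0],[0,0.001,0,0,0,0,0],[0,0.001,0,0,0,0,0],[0,0.001,0,0,0,0,0],[0,0.001,0,0,0,0,0],[0,0.001,0,0,0,0,0],[0,0.001,0,0,0,0,0],[0,0.001,0,0,0,0,0],[0,0.001,0,0,0,0,0]],
])

```text
time: 56.85
tool_pos: [0.6466, 0.0097, 0.0901]
ee_rot: [0.484, -0.484, 0.516, -0.515]
ft_force: [-4.4, 3.4, 5.9]
grip_width: 0.0158
```

```bash
python3 -c "
from h import *
F=[]
snap('side','s22')
for i in range(7): cams.get_image('side');F.append(st()['ft_force'])
print(np.mean(F,0)); go(.64+.1085*.063,-.098+.1085*.998,.09,-3.6)
a,b,c=[cv2.imread(f'pics/s{i}.png')[160:240,320:400].astype(int) for i in (20,21,22)]
print((abs(c-b).max(2)[25:]>25).sum(),(abs(a-b).max(2)[25:]>25).sum())
for i in (19,20,21,22): whites(f's{i}',(345,180,385,215),.042,235)
print(proj('s22',[[.6418-.003*.063,-.0691-.003,.042]]))
"
```

```text
[-4.94589343  3.69666033  5.88894178]
t 57.25 pos [0.6466 0.0097 0.0901] shift [-0.0006  0.0001  0.0002] turn [ 0.0013 -0.0004 -0.0011] w 0.0159 F [-4.5  3.4  6.2]
2 84
[365.1 197.1] [ 11  11  19  13 151] [ 0.6429 -0.073   0.042 ]
[365.4 197.5] [ 12  12  18  12 148] [ 0.6424 -0.0746  0.042 ]
[365.7 197.7] [ 12  12  18  13 151] [ 0.6424 -0.0756  0.042 ]
[365.7 197.7] [ 12  12  18  13 151] [ 0.6424 -0.0756  0.042 ]
[[364.54777631 197.20155636]]
```

Hub52 stopped moving between the last two frames while the force rose from 2.7 to 3.7 N, so it is seated. Hold, pull back and fetch it.

step_arm([
  [[0,0,0,0,0,0,0],[0,0,0,0,0,0,0],[0,0,0,0,0,0,0],[0,0,0,0,0,0,0],[0,0,0,0,0,0,0],[0,-0.003,0,0,0,0,0],[0,-0.006,0,0,0,0,0],[0,-0.01,0,0,0,0,0],[0,-0.014,0,0,0,0,0],[0,-0.018,0,0,0,0,0]],
])

```text
time: 58.08
tool_pos: [0.6478, 0.0268, 0.0901]
ee_rot: [0.483, -0.484, 0.516, -0.515]
ft_force: [-6.5, 0.1, 5.1]
grip_width: 0.0157
```

step_arm([
  [[0,-0.004,0,0,0,0,0],[0,-0.004,0,0,0,0,0],[0,-0.004,0,0,0,0,0],[0.8,-0.004,0,0,0,0,0],[0.8,-0.004,0,0,0,0,0],[0.8,-0.004,0,0,0,0,0],[0.8,-0.004,0,0,0,0,0],[0.8,-0.004,0,0,0,0,0],[0.8,-0.004,0,0,0,0,0],[0.8,-0.004,0,0,0,0,0]],
])

```text
time: 58.92
tool_pos: [0.6486, 0.0307, 0.09]
ee_rot: [-0.484, 0.484, -0.516, 0.516]
ft_force: [0.2, 0.1, -0.9]
grip_width: 0.0605
```

step_arm([
  [[0.8,0,0,0,0,0,0],[0.8,0,-0.03,0,0,0,0],[0.8,0,-0.06,0,0,0,0],[0.8,0.03,-0.06,0,0,0,0],[0.8,0.06,-0.06,0,0,0,0],[0.8,0.09,-0.06,0,0,0,0],[0.8,0.104,-0.06,0,0,0,0],[0.8,0.104,-0.06,0,0,0,0],[0.8,0.104,-0.06,0,0,0,0],[0.8,0.104,-0.06,0,0,0,0]],
])

```text
time: 59.75
tool_pos: [0.6418, -0.0719, 0.1497]
ee_rot: [0.484, -0.484, 0.516, -0.515]
ft_force: [0.8, -0.4, 0.1]
grip_width: 0.0703
```

step_arm([
  [[0.8,0,0,0,0,0,0],[0.8,0,0,0,0,0,0],[0.8,0,0,0,0,0,0],[0.8,0,0,0,0,0,0],[0.8,0,0,0,0,0,0],[0.8,0,0,0,0,0,0],[0.8,0,0,0,0,0,0],[0.8,0,0,0,0,0,0],[0.8,0,0,0,0,0,0],[0.8,0,0,0,0,0,0]],
])

```text
time: 60.58
tool_pos: [0.6419, -0.0731, 0.15]
ee_rot: [0.484, -0.484, 0.516, -0.516]
ft_force: [0.1, 1.0, 0.4]
grip_width: 0.0704
```

```bash
python3 -c "
from h import *
go(.64+.026*.063,-.098+.026*.998,.0805,-3.6)
snap('wrist','w23');snap('side','s23')
print(proj('w23',[[.6416,-.0721,.042],[.6416,-.0721,.05]]))
for f,r in [('w23',(280,180,360,270)),('s23',(345,180,385,215))]: whites(f,r,.042,225)
whites('s23',(380,240,450,310),.035,190)
"
```

```text
t 60.58 pos [ 0.6419 -0.0731  0.15  ] shift [-0.001   0.0695 -0.0003] turn [ 0.0001 -0.0008 -0.    ] w 0.0704 F [0.1 1.  0.4]
[[317.3249826  224.98043201]
 [317.30410334 229.38097608]]
[343.9 208.3] [58 22 13 11 77] [ 0.662  -0.0601  0.042 ]
[319.2 248.7] [   8   49   65   41 1562] [ 0.6418 -0.0922  0.042 ]
[369.7 200.6] [18 16 12  9 59] [ 0.6422 -0.0902  0.042 ]
[403.  275.4] [ 15  28  17  16 205] [ 0.5266 -0.2959  0.035 ]
[446.8 306.2] [62 61  8  9 40] [ 0.5338 -0.4101  0.035 ]
[392.9 307.1] [ 6 63 15  7 59] [ 0.4478 -0.331   0.035 ]
```

step_arm([
  [[0.8,-0.001,0.025,0,0,0,0],[0.8,-0.001,0.05,0,0,0,0],[0.8,-0.001,0.0695,0,0,0,0],[0.8,-0.001,0.0695,0,0,0,0],[0,-0.001,0.0695,0,0,0,0],[0,-0.001,0.0695,0,0,0,0],[0,-0.001,0.0695,0,0,0,0],[0,-0.001,0.0695,0,0,0,0],[0,-0.001,0.0695,0,0,0,0],[0,-0.001,0.0695,0,0,0,0]],
], squeeze=15)

```text
time: 61.52
tool_pos: [0.6424, -0.0721, 0.0813]
ee_rot: [-0.484, 0.484, -0.515, 0.516]
ft_force: [1.4, 0.3, 3.3]
grip_width: 0.0514
```

step_arm([
  [[0,0,0,0,0,0,0],[0,0,0,0,0,0,0],[0,0,0,0,0,0,0],[0,-0.003,-0.01,0,0,0,0],[0,-0.003,-0.04,0,0,0,0],[0,-0.003,-0.07,0,0,0,0],[0,0.03,-0.075,-0.006,0,0,0],[0,0.065,-0.075,-0.013,0,0,0],[0,0.1,-0.075,-0.02,0,0,0],[0,0.135,-0.075,-0.027,0,0,0]],
])

```text
time: 62.35
tool_pos: [0.6056, -0.2055, 0.1557]
ee_rot: [0.484, -0.484, 0.516, -0.515]
ft_force: [1.3, -0.0, -2.0]
grip_width: 0.0513
```

step_arm([
  [[0,0.03,0,-0.006,0,0,0],[0,0.06,0,-0.012,0,0,0],[0,0.09,0,-0.018,0,0,0],[0,0.12,0,-0.024,0,0,0],[0,0.142,0,-0.027,0,0,0],[0,0.142,0,-0.027,0,0,0],[0,0.142,0,-0.027,0,0,0],[0,0.142,0,-0.027,0,0,0],[0,0.142,0,-0.027,0,0,0],[0,0.142,0,-0.027,0,0,0]],
])

```text
time: 63.18
tool_pos: [0.5709, -0.3435, 0.1553]
ee_rot: [0.484, -0.484, 0.515, -0.515]
ft_force: [0.6, 0.2, -2.7]
grip_width: 0.0515
```

step_arm([
  [[0,0,0,0,0,0,0],[0,0,0,0,0,0,0],[0,0,0,0,0,0,0],[0,0,0,0,0,0,0],[0,0,0,0,0,0,0],[0,0,0,0,0,0,0],[0,0,0,0,0,0,0],[0,0,0,0,0,0,0],[0,0,0,0,0,0,0],[0,0,0,0,0,0,0]],
])

```text
time: 64.02
tool_pos: [0.5705, -0.3451, 0.1555]
ee_rot: [0.484, -0.484, 0.516, -0.516]
ft_force: [0.9, 0.5, -1.3]
grip_width: 0.0514
```

```bash
python3 -c "
from h import *
go(.57,-.345,.0745,-3.6)
snap('side','s24')
whites('s24',(380,240,450,310),.035,190)
"
```

```text
t 64.02 pos [ 0.5705 -0.3451  0.1555] shift [-0.      0.081  -0.0005] turn [ 0.     -0.0008 -0.0001] w 0.0514 F [ 0.9  0.5 -1.3]
[380.7 276.7] [ 0 30  4 13 22] [ 0.4869 -0.2628  0.035 ]
[442.6 295.2] [57 49 13 21 72] [ 0.5499 -0.3882  0.035 ]
[426.4 302.6] [ 29  54  32  16 300] [ 0.5089 -0.3744  0.035 ]
[446.5 305.9] [62 60  8 10 48] [ 0.5342 -0.4093  0.035 ]
[389.5 307.8] [ 5 65 10  5 29] [ 0.4413 -0.327   0.035 ]
```

step_arm([
  [[0,0,0.025,0,0,0,0],[0,0,0.05,0,0,0,0],[0,0,0.07,0,0,0,0],[0,0,0.076,0,0,0,0],[0,0,0.081,0,0,0,0],[0,0,0.081,0,0,0,0],[0.75,0,0.081,0,0,0,0],[0.75,0,0.081,0,0,0,0],[0.75,0,0.081,0,0,0,0],[0.75,0,0.081,0,0,0,0]],
])

```text
time: 64.9
tool_pos: [0.5711, -0.3455, 0.0757]
ee_rot: [-0.484, 0.484, -0.515, 0.516]
ft_force: [-0.6, -0.2, -0.0]
grip_width: 0.0659
```

step_arm([
  [[0.75,0,0,0,0,0,0],[0.75,0,0,0,0,0,0],[0.75,0,-0.03,0,0,0,0],[0.75,0,-0.07,0,0,0,0],[0.75,-0.03,-0.08,0.0043,0,0,0],[0.75,-0.06,-0.08,0.0085,0,0,0],[0.75,-0.09,-0.08,0.0128,0,0,0],[0.75,-0.12,-0.08,0.017,0,0,0],[0.75,-0.15,-0.08,0.0213,0,0,0],[0.75,-0.18,-0.08,0.0255,0,0,0]],
])

```text
time: 65.73
tool_pos: [0.6075, -0.1656, 0.1548]
ee_rot: [-0.484, 0.484, -0.516, 0.516]
ft_force: [-0.1, -0.3, 0.1]
grip_width: 0.066
```

step_arm([
  [[0.75,-0.03,0,0.0043,0,0,0],[0.75,-0.06,0,0.0085,0,0,0],[0.75,-0.09,0,0.0128,0,0,0],[0.75,-0.12,0,0.017,0,0,0],[0.75,-0.15,0,0.0213,0,0,0],[0.75,-0.18,0,0.0255,0,0,0],[0.75,-0.199,0,0.028,0,0,0],[0.75,-0.199,0,0.028,0,0,0],[0.75,-0.199,0,0.028,0,0,0],[0.75,-0.199,0,0.028,0,0,0]],
])

```text
time: 66.57
tool_pos: [0.6478, 0.0292, 0.1545]
ee_rot: [-0.484, 0.484, -0.516, 0.516]
ft_force: [0.0, -0.0, 0.5]
grip_width: 0.0662
```

step_arm([
  [[0.75,0,0,0,0,0,0],[0.75,0,0,0,0,0,0],[0.75,0,0,0,0,0,0],[0.75,0,0,0,0,0,0],[0.75,0,0,0,0,0,0],[0.75,0,0,0,0,0,0],[0.75,0,0,0,0,0,0],[0.75,0,0,0,0,0,0],[0.75,0,0,0,0,0,0],[0.75,0,0,0,0,0,0]],
])

```text
time: 67.4
tool_pos: [0.648, 0.0299, 0.1545]
ee_rot: [-0.484, 0.484, -0.516, 0.516]
ft_force: [-0.0, -1.0, 0.1]
grip_width: 0.0657
```

```bash
python3 -c "
from h import *
go(.64+.1285*.063,-.098+.1285*.998,.09,-3.6)
snap('side','s25')
whites('s25',(380,240,450,310),.035,190)
whites('s25',(220,120,290,170),.035,130)
"
```

```text
t 67.4 pos [0.648  0.0299 0.1545] shift [-0.0004  0.0645  0.0001] turn [-0.     -0.0005  0.    ] w 0.0657 F [-0.  -1.   0.1]
[403.1 275.5] [ 15  28  17  16 196] [ 0.5265 -0.2962  0.035 ]
[433.2 278.4] [ 42  29  23  20 340] [ 0.5704 -0.3484  0.035 ]
[447.6 306.2] [65 62  5  8 26] [ 0.5351 -0.4113  0.035 ]
[392.8 307.3] [ 6 64 15  6 55] [ 0.4472 -0.3311  0.035 ]
[249.4 133.3] [   0    0   70   50 1130] [0.5896 0.3787 0.035 ]
[252.3 144.2] [ 25  19  16  12 119] [0.5628 0.3274 0.035 ]
[254.5 153.3] [28 29 13  7 26] [0.5415 0.2875 0.035 ]
```

Both hubs are in the box and the rim is in the tub. Now shut the empty caliper.

step_arm([
  [[0.75,0,0.025,0,0,0,0],[0.75,0,0.045,0,0,0,0],[0.75,0,0.0645,0,0,0,0],[0.75,0,0.0645,0,0,0,0],[0,0,0.0645,0,0,0,0],[0,0,0.0645,0,0,0,0],[0,0,0.0645,0,0,0,0],[0,0,0.0645,0,0,0,0],[0,0,0.0645,0,0,0,0],[0,0,0.0645,0,0,0,0]],
], squeeze=12)

```text
time: 68.28
tool_pos: [0.6484, 0.0298, 0.0909]
ee_rot: [-0.484, 0.484, -0.515, 0.516]
ft_force: [0.6, -0.5, 0.3]
grip_width: 0.0284
```

step_arm([
  [[0,0,0,0,0,0,0],[0,0,0,0,0,0,0],[0,0,0,0,0,0,0],[0,0,0,0,0,0,0],[0,0,0,0,0,0,0],[0,0.003,0,0,0,0,0],[0,0.007,0,0,0,0,0],[0,0.011,0,0,0,0,0],[0,0.015,0,0,0,0,0],[0,0.019,0,0,0,0,0]],
])

```text
time: 69.12
tool_pos: [0.6466, 0.0106, 0.0902]
ee_rot: [0.484, -0.484, 0.516, -0.515]
ft_force: [-3.1, 1.1, 5.5]
grip_width: 0.0158
```

step_arm([
  [[0,0.004,0,0,0,0,0],[0,0.008,0,0,0,0,0],[0,0.012,0,0,0,0,0],[0,0.016,0,0,0,0,0],[0,0.02,0,0,0,0,0],[0,0.024,0,0,0,0,0],[0,0.028,0,0,0,0,0],[0,0.032,0,0,0,0,0],[0,0.036,0,0,0,0,0],[0,0.04,0,0,0,0,0]],
])

```text
time: 69.95
tool_pos: [0.644, -0.0294, 0.0902]
ee_rot: [0.484, -0.484, 0.516, -0.515]
ft_force: [-4.3, 0.2, 5.2]
grip_width: 0.0159
```

step_arm([
  [[0,0.002,0,0,0,0,0],[0,0.004,0,0,0,0,0],[0,0.006,0,0,0,0,0],[0,0.008,0,0,0,0,0],[0,0.009,0,0,0,0,0],[0,0.01,0,0,0,0,0],[0,0.011,0,0,0,0,0],[0,0.012,0,0,0,0,0],[0,0.012,0,0,0,0,0],[0,0.012,0,0,0,0,0]],
])

```text
time: 70.78
tool_pos: [0.6433, -0.041, 0.0902]
ee_rot: [0.484, -0.484, 0.516, -0.515]
ft_force: [-3.2, 1.9, 5.4]
grip_width: 0.0154
```

```bash
python3 -c "
from h import *
F=[]
for i in range(7): cams.get_image('side');F.append(st()['ft_force'])
print(np.mean(F,0)); go(.64+.057*.063,-.098+.057*.998,.09,-3.6)
"
```

```text
[-3.22137074  2.207182    5.7460689 ]
t 71.13 pos [ 0.6433 -0.041   0.0902] shift [0.0001 0.0002 0.0003] turn [ 0.0004 -0.0008 -0.0006] w 0.0159 F [-3.2  2.8  5.4]
```

step_arm([
  [[0,0.0005,0,0,0,0,0],[0,0.001,0,0,0,0,0],[0,0.0015,0,0,0,0,0],[0,0.002,0,0,0,0,0],[0,0.0025,0,0,0,0,0],[0,0.0025,0,0,0,0,0],[0,0.0025,0,0,0,0,0],[0,0.0025,0,0,0,0,0],[0,0.0025,0,0,0,0,0],[0,0.0025,0,0,0,0,0]],
])

```text
time: 71.97
tool_pos: [0.6431, -0.0431, 0.0903]
ee_rot: [0.484, -0.484, 0.516, -0.515]
ft_force: [-3.0, 3.7, 5.7]
grip_width: 0.0157
```

```bash
python3 -c "
from h import *
F=[]
for i in range(8): cams.get_image('side');F.append(st()['ft_force'])
print(np.mean(F,0)); go(.64+.057*.063,-.098+.057*.998,.09,-3.6)
"
```

```text
[-3.04889525  3.73375841  5.89086955]
t 72.37 pos [ 0.6431 -0.0431  0.0902] shift [-0.002   0.0002  0.0003] turn [ 0.0005 -0.0006 -0.001 ] w 0.016 F [-3.   3.4  5.7]
```

step_arm([
  [[0,-0.001,0,0,0,0,0],[0,-0.002,0,0,0,0,0],[0,-0.003,0,0,0,0,0],[0,-0.004,0,0,0,0,0],[0,-0.004,0,0,0,0,0],[0.5,-0.004,0,0,0,0,0],[0.5,-0.004,0,0,0,0,0],[0.5,-0.004,0,0,0,0,0],[0.5,-0.004,0,0,0,0,0],[0.5,-0.004,0,0,0,0,0]],
])

```text
time: 73.2
tool_pos: [0.6436, -0.0397, 0.0899]
ee_rot: [-0.484, 0.484, -0.516, 0.516]
ft_force: [-1.0, 0.6, 0.6]
grip_width: 0.0438
```

step_arm([
  [[0.5,0,0,0,0,0,0],[0.5,0,-0.03,0,0,0,0],[0.5,0,-0.06,0,0,0,0],[0.5,0,-0.09,0,0,0,0],[0.5,-0.02,-0.12,-0.03,0,0,0],[0.5,-0.04,-0.14,-0.06,0,0,0],[0.5,-0.06,-0.16,-0.09,0,0,0],[0.5,-0.07,-0.17,-0.11,0,0,0],[0.5,-0.07,-0.17,-0.12,0,0,0],[0.5,-0.07,-0.17,-0.12,0,0,0]],
])

```text
time: 74.03
tool_pos: [0.5271, 0.0386, 0.2608]
ee_rot: [-0.485, 0.484, -0.515, 0.516]
ft_force: [-0.3, 0.5, 0.1]
grip_width: 0.044
```

```bash
python3 -c "
from h import *
go(.5,0,.25,-3.6)
snap('side','s26');snap('wrist','w26');snap('top','t26')
c=np.zeros((600,800,3),np.uint8)
c[:300,:480]=cv2.resize(cv2.imread('pics/w26.png'),(480,300))
c[300:,:400]=cv2.resize(cv2.imread('pics/s26.png')[160:235,320:420],(400,300),interpolation=cv2.INTER_CUBIC)
c[300:,400:]=cv2.resize(cv2.imread('pics/s26.png')[110:335,190:490],(400,300),interpolation=cv2.INTER_CUBIC)
c[:300,480:]=cv2.resize(cv2.imread('pics/s26.png')[110:210,220:326],(320,300),interpolation=cv2.INTER_CUBIC)
cv2.imwrite('pics/c26.png',c)"
```

```text
t 74.03 pos [0.5271 0.0386 0.2608] shift [ 0.0402  0.0107 -0.0247] turn [-0.0015  0.001   0.0004] w 0.044 F [-0.3  0.5  0.1]
```

View pics/c26.png

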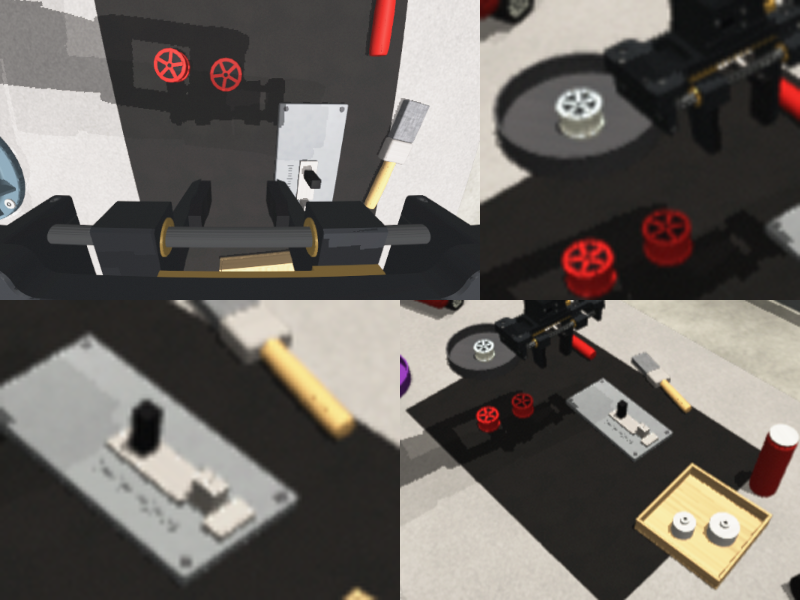

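The final view shows:
- **Caliper:** empty with the jaws together.
- **Parts:** both hubs in the box and the rim in the steel tub.
- **Other objects:** brush, driver, can and red rims appear undisturbed, and the arm is clear.

```bash
python3 -c "
from h import *
print(arm.sign_off())"
```

```text
the job is handed in; nothing more can be done
None
```

The job is done and handed in, at about 74 s of the 210 s allowed. Three parts were on the bench, and I checked them in order: hub40, rim46, hub52. Each one was released on the plate and pressed against the fixed jaw by the thumb grip with about 3–4 N for at least a second. Both hubs then went into the square box and the rim into the steel tub, and the empty caliper was slid shut.

**Last checks:**
- **Caliper:** the final picture shows the jaws together. During closing, the force kept rising with travel (2.2 to 3.7 N), so the jaws were in contact.
- **Parts:** both hubs lie in the box and the rim in the tub.
- **Other objects:** the brush, screwdriver, spray can and red rims look undisturbed, and the arm was clear of everything.

**What disagreed or was unexpected:**
- The rim measured 44–45 mm in the gripper instead of 46 mm, probably from how the pads sit on the flanges. It still stood and seated correctly.
- hub40 was found about 35 mm from where I had put it in the box, apparently the announced knock. It stayed in the box.
- The wrist sensor showed steady offsets of about 3–5 N sideways and 5–6 N upward while clamping the thumb grip. The pressing forces are therefore approximate.

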